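# Open the gas tap, refit the burner knob and hold it pressed

## Robot

A 6-joint arm with a two-finger parallel gripper is mounted at the origin on the work surface; the furniture and walls round the work are solid. World frame = base frame: x ahead of the robot, y to its left, z up, the work surface at z = 0. Lengths are in m, angles in rad, forces in N, time in s.
With the tool pointing down it reaches from about 0.425 to 0.95 m from the base axis. Payload 3.5 kg.
Tool frame: the origin (TCP) lies between the finger pads; the fingertips stand 14 mm ahead of it and the grasp point (between the pads) lies 5 mm behind it; z points along the fingers, y is the direction in which the jaws open and shut (so a half turn about z gives the same grasp; the last joint's range is limited). The gripper opens to 85 mm and grips with 20 to 120 N. Pads are 22 mm wide; open, the fingers measure 114 mm over their backs; the gripper's body (76 mm by 85 mm) begins 54 mm behind the grasp point. The pads swing forward as they close: fully open they stand 13 mm farther back than shut.
Start: joints at [-1.327, 0.286, 1.577, -0, 1.279, -0.15], TCP at [0.259, -0.623, 0.21] pointing down, gripper open.
Joint ranges: [-2.77, 2.77], [-0.9, 2.22], [0.21, 2.48], [-1.53, 4.67], [0.24, 2.81], [-2.84, 2.84]. Speed limits (rad/s): [2.79, 2.79, 3.14, 3.14, 3.14, 3.14].

## Interface

Orientations are given as a unit quaternion [x, y, z, w].
In Python, from plant import ctrl gives the robot as it stands. The module is installed in compiled form; this text tells all that it offers.
- The arm moves only by the tool servo_tool, never from a script. Its argument "increments" is text: rows parted by semicolons, each of 7 numbers parted by spaces: the turn, a rotation vector about the tool's x, y, z in rad, then the shift along the tool's x, y, z in cm, then the finger opening in cm, from 0 to 8.54. In form: ax ay az dx dy dz claw; .... A call has 1 to 10 rows; each row is the pose to reach, as a shift and turn from the pose commanded when the call began, along the tool's axes at that moment; what a row does not reach only later rows make up. A row lasts 1/12 s, in which the tool goes at most 41.7 mm and 7.16 degrees, less where a joint would pass 70% of its speed; a pose out of reach is approached as far as the arm can. A call with a gripper value outside its range is refused whole. The fingers move at their own pace and stop on an object; "grip_force" is the grip in N (left out, the last holds). Time passes only in rows, so rows that repeat a pose let the fingers close. It gives the time, the measured TCP pose, the force and the opening at its end, in the units of the state.
- ctrl.get_state(): the state, without advancing time (a new reading comes with each control period).
- ctrl.read_camera(name): name is "side" or "top" or "wrist"; returns (picture, depth): 420x560x3 uint8, red, green, blue; 420x560 float32, m along the optical axis (not along the pixel's ray), 0 where there is no reading.
- ctrl.camera_info(name): a dict with "camera_matrix" (3x3 intrinsics, pixels), "world_to_cam" (4x4, takes a point from world to camera coordinates). Camera axes: x right, y down, z forward; pixel columns grow to the right and rows downward; lengths in m; the calibration is good to about 2 mm. A picture is of the moment at which its call begins: read the wrist's pose just before it. camera_info takes no time and is no camera call; for the wrist camera it gives the pose at the moment of the call.
- ctrl.sign_off(): hands the job in, once; it reports no verdict.
The state is a dict: "time": time; "qpos": joint angles; "dq": joint speeds; "joint_efforts": joint torques, N m; "eef_pos": TCP position; "tcp_rot": TCP orientation; "contact_force": force on the tool from outside, world axes, zero at the start; "wrist_torque": the same for the moment, N m; "opening": opening from 0.0 (shut) to 1.0 (fully open).
Only numpy, scipy, OpenCV 4.12 (cv2) and the standard library are available. Lean on these libraries where they do the work, as an engineer would, in place of code of your own. Each camera call takes 0.05 s, during which the arm holds its last target.

## Task

The burner knob of the small gas hob came off for cleaning. First turn the hob's gas tap clockwise until it clicks past its detent and is fully on; then pick up the loose knob, turn it so that the flat in its bore matches the flat of the bare D-shaft, push it fully home on the shaft, and keep it pressed down against the shaft's spring as one does while lighting a burner. Finish with the gripper still holding the knob pressed well down, near the bottom of the spring's travel (do not let go), the tap still on, and the dish, lemon and spoon left where they stand.

Things in the scene. Friction and masses are not known exactly. Their poses are not given: they have to be found in the camera images.
- hob: Fixed table-top gas hob, one burner: aluminium box 260 x 300 mm, top face 50 mm above the worktop. Origin under its centre; x from the control side (facing the robot) to the back, y left. Pan supports (70 mm above the worktop) centred at x = +45 mm. At x = -95 mm two controls stand on top: gas tap at y = +75 mm (left), bare D-shaft at y = -75 mm (right).
- gas_tap (a joint): Gas tap of the hob: angle turned clockwise seen from above, 0 = off, 1.2 rad = fully on (end stop). It has a click: it springs back to 0 if let go before 0.6 rad and snaps on to 1.2 beyond; about 0.1 N m turns it past the hump.
- tap_grip (a point): Centre of the gas tap's top, on its axis, 87 mm above the worktop. The tap: black disc 42 mm across, 14 mm thick, carrying an upright grip bar 42 mm long, 14 mm thick, 22 mm high, whose top is at this point. The bar lies along this point's x, which turns with the tap (the hob's x at off); a white line marks its +x half.
- stem_tip (a point): Centre of the D-shaft's upper end: steel, 14 mm diameter, 28 mm tall above the hob's top (78 mm above the worktop), last 1.5 mm tapered. One flat, 1 mm from the axis, faces this point's +x (z up); a flat tab at the shaft's foot points the same way, over a black disc 54 mm across. The shaft keeps its angle (0.6 N m turns it) and springs straight down up to 5 mm.
- stem_mark (a point): Point 20 mm from stem_tip along its +x (the side of the flat), at the same height; moves with the shaft.
- stem (a joint): How far the D-shaft is pressed down, in m: 0 = up, 0.005 = bottomed. Spring: about 3 N at 0 to 8 N at 0.005.
- knob: Loose black burner knob, about 70 g, upright on the worktop, bore down. Skirt 44 mm across, 20 mm high (38 mm across at its top); on it a grip bar 40 mm long (along x), 14 mm thick (along y), from 20 to 42 mm above the underside. Origin: centre of the underside, on the bore's axis; z up. White line on the bar and small nib on the skirt mark +x, the side of the bore's flat.
- knob_bore (a point): Closed upper end of the knob's bore, on its axis, 20 mm above the underside; fully home, it meets stem_tip. The bore is open below, 15.4 mm in diameter, with a flat 1.6 mm from the axis on the knob's +x side.
- knob_mark (a point): Point 20 mm from knob_bore along the knob's +x (the side of the bore's flat). With the knob rightly turned and home it meets stem_mark.
- salt_dish: Bystander: small steel footed dish, 68 mm wide, 46 mm high; origin under its centre.
- lemon: Bystander: a lemon, 83 x 58 x 58 mm; origin under its centre.
- spoon: Bystander: a steel spoon 188 mm long, 15 mm high, left of the hob; origin under its centre. Beyond it are the room's fixed obstacles: the sink's tap (post at x 0.34, y 0.55 m; spout arches to 0.43 m high and ends at x 0.18, y 0.43, z 0.30 m) and a lamp hanging down to 0.92 m at x 0.18, y 0.59 m.
There are look-alikes about, which are no part of the job. Several things have the shape of the knob; the one meant has the colours described above.

How it is judged:
By the outcome, as a careful person would: the job done as asked, in the order asked, and still so for the second after the job is handed in, while the arm keeps its last pose, push and grip.
It also fails if it takes over 61 s, if anything falls off the work surface, if the arm or the gripper's body presses on something with over 40 N, if the wrist force passes 120 N, or if a joint passes its speed limit or range.

## Working session

There is one attempt and no reset: what is moved stays moved. The work goes in short steps, Python scripts to look and compute and a tool call to move; the robot and the scene stay as the last step left them, time stands still between calls to the robot, and variables do not carry over. Pictures are saved under pics/ and viewed, and the job is handed in when it is done.

Besides the shell and the picture viewer there is one more tool, called after "Request:" as name(argument=value, ...), one argument or row to a line, values as JSON. servo_tool: Moves the arm, as the interface text tells. Its arguments: {"type":"object","properties":{"increments":{"type":"string"},"grip_force":{"type":"number"}},"required":["increments"]}

```bash
mkdir -p pics; ls
cat > h.py <<'E'
import numpy as np, cv2
from plant import ctrl
from scipy.spatial.transform import Rotation as R
def shot(name,fn):
    info=ctrl.camera_info(name)
    im,d=ctrl.read_camera(name)
    cv2.imwrite(f'pics/{fn}.png',im[:,:,::-1])
    np.savez(f'pics/{fn}.npz',im=im,d=d,K=info['camera_matrix'],T=info['world_to_cam'])
    return im,d,np.array(info['camera_matrix']),np.array(info['world_to_cam'])
def load(fn):
    z=np.load(f'pics/{fn}.npz'); return z['im'],z['d'],z['K'],z['T']
def cloud(d,K,T):
    v,u=np.mgrid[:d.shape[0],:d.shape[1]]
    P=np.stack([(u-K[0,2])/K[0,0]*d,(v-K[1,2])/K[1,1]*d,d],-1)
    return (P-T[:3,3])@T[:3,:3]
def st():
    s=ctrl.get_state()
    for k in s: print(k,np.round(s[k],4))
    return s
E
python3 - <<'E'
from h import *
st()
for n in ['side','top','wrist']:
    im,d,K,T=shot(n,n+'0'); print(n,K.tolist(),np.round(T,3).tolist())
E
```

```text
pics
time 0.0
qpos [-1.327   0.2872  1.5782  0.      1.2786 -0.15  ]
dq [-0.0004  0.0011  0.      0.0004  0.0016  0.0022]
joint_efforts [-3.00000e-04 -4.05984e+01 -2.92623e+01 -1.00000e-04  5.80000e-03
  0.00000e+00]
eef_pos [ 0.2588 -0.6226  0.2087]
tcp_rot [ 9.807e-01  1.956e-01 -1.000e-04 -1.200e-03]
contact_force [ 0.2794 -0.2366  0.1005]
wrist_torque [-0.0211 -0.0396  0.0134]
opening 0.9978
side [[479.16506364004096, 0.0, 276.24554398942854], [0.0, 479.16506364004096, 214.6985069679275], [0.0, 0.0, 1.0]] [[0.997, -0.079, -0.006, -0.507], [-0.035, -0.362, -0.931, 0.068], [0.072, 0.929, -0.364, 1.368], [0.0, 0.0, 0.0, 1.0]]
top [[542.6966665162854, 0.0, 286.4057126744765], [0.0, 542.6966665162854, 201.34959006250685], [0.0, 0.0, 1.0]] [[0.02, -1.0, 0.017, -0.061], [-0.98, -0.023, -0.196, 0.51], [0.196, -0.013, -0.98, 1.659], [0.0, 0.0, 0.0, 1.0]]
wrist [[372.3526509942805, 0.0, 281.011371453271], [0.0, 372.3526509942805, 204.02517694289315], [0.0, 0.0, 1.0]] [[0.384, -0.923, -0.0, -0.676], [-0.889, -0.37, 0.271, -0.036], [-0.25, -0.104, -0.963, 0.377], [0.0, 0.0, 0.0, 1.0]]
```

View pics/side0.png

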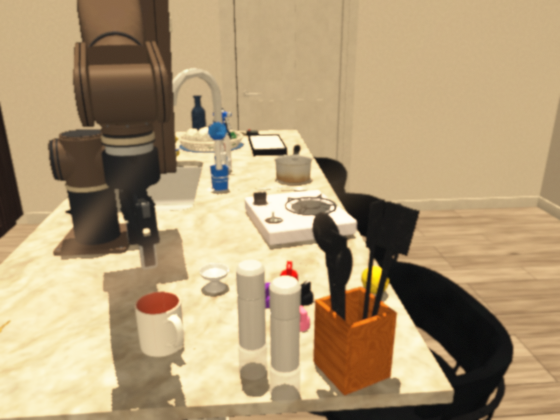

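View pics/top0.png

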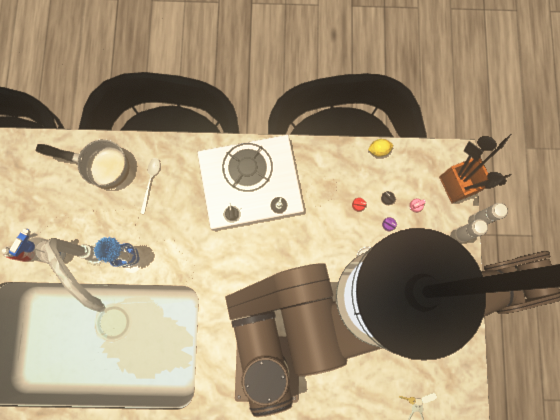

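View pics/wrist0.png

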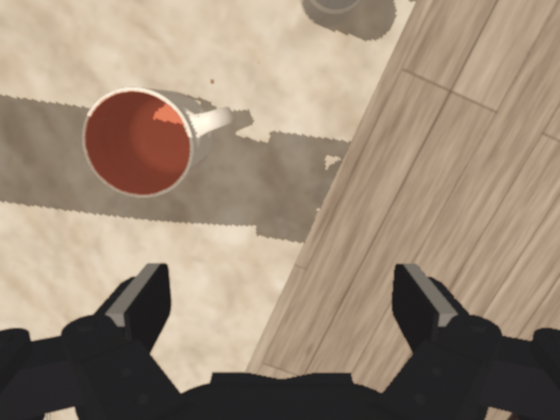

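The top view shows the hob at about (250,182), the gas tap at (232,213), the D-shaft at (279,205) and the black knob at (388,198). Around the knob are red, pink and purple look-alikes and the lemon at (381,148). Next I'll get coarse positions from this view.

Run:
```python
from h import *
im,d,K,T=load('top0')
P=cloud(d,K,T)
for n,(u,v) in dict(tap=(232,213),stem=(279,204),knob=(388,198),red=(359,204),pink=(417,205),purple=(390,224),lemon=(381,148),spoon=(150,185),h1=(203,152),h2=(290,140),h3=(300,212),h4=(212,227)).items():
    print(n,np.round(np.median(P[v-1:v+2,u-1:u+2].reshape(-1,3),0),3))
c1=cv2.resize(im[190:240,200:310],None,fx=7,fy=7,interpolation=cv2.INTER_CUBIC)
c2=cv2.resize(im[130:250,340:440],None,fx=5,fy=5,interpolation=cv2.INTER_CUBIC)
cv2.imwrite('pics/c1.png',c1[:,:,::-1]);cv2.imwrite('pics/c2.png',c2[:,:,::-1])
```

```text
tap [0.464 0.116 0.087]
stem [ 0.496 -0.027  0.077]
knob [ 0.534 -0.376  0.029]
red [ 0.51  -0.28   0.043]
pink [ 0.512 -0.466  0.037]
purple [ 0.448 -0.379  0.04 ]
lemon [ 0.692 -0.35   0.057]
spoon [0.565 0.395 0.003]
h1 [0.667 0.221 0.049]
h2 [ 0.726 -0.058  0.003]
h3 [ 0.479 -0.093  0.047]
h4 [0.425 0.181 0.047]
```

View pics/c1.png

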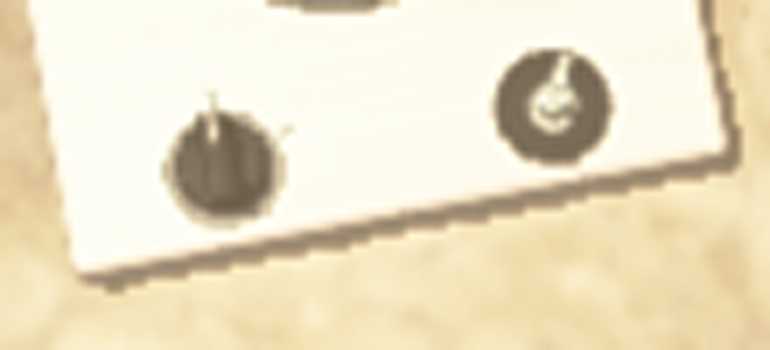

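View pics/c2.png

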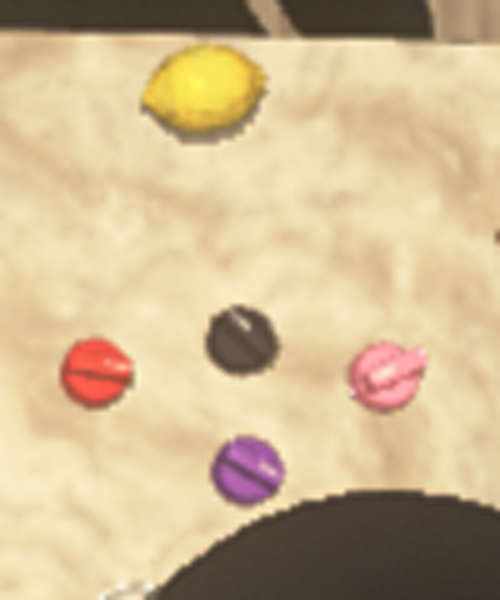

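```bash
cat >> h.py <<'E'
def go(pos,yaw,s=None):
    """increments (tool axes) from measured pose to tool-down pose at pos with tool-x azimuth yaw"""
    s=s or ctrl.get_state()
    R0=R.from_quat(s['tcp_rot']); a=yaw/2
    R1=R.from_quat([np.cos(a),np.sin(a),0,0])
    rv=(R0.inv()*R1).as_rotvec()
    d=R0.inv().apply(np.array(pos)-s['eef_pos'])*100
    j1=np.arctan2(pos[1],pos[0]); j6=(j1+np.pi/2-yaw+np.pi)%(2*np.pi)-np.pi
    print('rot',np.round(rv,3),'shift',np.round(d,2),'j6 pred',round(j6,2),'now',np.round(s['qpos'][5],2))
E
python3 - <<'E'
from h import *
im,d,K,T=load('wrist0'); s=ctrl.get_state()
C=-T[:3,:3].T@T[:3,3]; R0=R.from_quat(s['tcp_rot'])
print('cam in tool',R0.inv().apply(C-s['eef_pos']),'axis',R0.inv().apply(T[2,:3]), 'camx',R0.inv().apply(T[0,:3]))
go([0.45,-0.38,0.25],0.6)
E
```

```text
cam in tool [ 0.06807572  0.00113439 -0.16319511] axis [-0.27075061  0.00159336  0.96264821] camx [ 5.77564627e-04  9.99998719e-01 -1.49273642e-03]
rot [-0.002 -0.    -0.206] shift [ 26.97 -15.1   -4.06] j6 pred 0.27 now -0.15
```

Run:
```python
from h import *
go([0.51,-0.37,0.24],0.6)
```

```text
rot [-0.002 -0.    -0.206] shift [ 32.89 -13.71  -3.06] j6 pred 0.34 now -0.15
```

Request:
servo_tool(
  increments="0 0 0 4 -1.5 -3 8.5; 0 0 -0.2 32.9 -13.7 -3 8.5; 0 0 -0.2 32.9 -13.7 -3 8.5; 0 0 -0.2 32.9 -13.7 -3 8.5; 0 0 -0.2 32.9 -13.7 -3 8.5; 0 0 -0.2 32.9 -13.7 -3 8.5; 0 0 -0.2 32.9 -13.7 -3 8.5; 0 0 -0.2 32.9 -13.7 -3 8.5; 0 0 -0.2 32.9 -13.7 -3 8.5; 0 0 -0.2 32.9 -13.7 -3 8.5",
)

```text
time: 0.98
eef_pos: [0.5137, -0.3659, 0.24]
tcp_rot: [0.955, 0.295, 0.001, -0.001]
contact_force: [-0.4, 0.6, -0.4]
opening: 0.994
```

Request:
servo_tool(
  increments="0 0 0 0 0 0 8.5; 0 0 0 0 0 0 8.5",
)

```text
time: 1.15
eef_pos: [0.5099, -0.3707, 0.2397]
tcp_rot: [0.956, 0.293, -0.0, -0.0]
contact_force: [1.3, -0.4, 0.0]
opening: 0.995
```

Run:
```python
from h import *
s=st(); shot('wrist','w1'); go([0.464,0.116,0.22],0.22+np.pi)
```

```text
time 1.15
qpos [-7.8900e-01  1.6880e-01  1.6614e+00 -6.0000e-04  1.3120e+00  1.8780e-01]
dq [-0.0293  0.0001  0.0017  0.0023  0.0002  0.0016]
joint_efforts [ 9.42000e-01 -3.64638e+01 -2.96414e+01  3.60000e-02  6.80000e-03
  8.00000e-04]
eef_pos [ 0.5099 -0.3707  0.2397]
tcp_rot [ 9.562e-01  2.927e-01 -4.000e-04 -2.000e-04]
contact_force [ 1.2799 -0.3606  0.0062]
wrist_torque [ 0.0219 -0.0058  0.0337]
opening 0.9955
rot [-1.000e-03 -1.000e-03 -2.769e+00] shift [ 23.45 -42.95   1.98] j6 pred -1.55 now 0.19
```

View pics/w1.png

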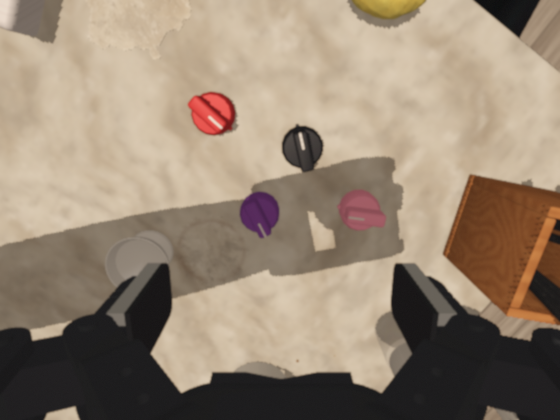

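The black knob is at (302,147) with its white line pointing up in the image. The salt dish is at (138,258). Now on to the gas tap.

Request:
servo_tool(
  increments="0 0 -1.25 23.4 -42.9 0 8.5; 0 0 -1.25 23.4 -42.9 0 8.5; 0 0 -1.25 23.4 -42.9 0 8.5; 0 0 -1.25 23.4 -42.9 0 8.5; 0 0 -1.25 23.4 -42.9 0 8.5; 0 0 -1.25 23.4 -42.9 0 8.5; 0 0 -1.25 23.4 -42.9 0 8.5; 0 0 -1.25 23.4 -42.9 0 8.5; 0 0 -1.25 23.4 -42.9 0 8.5; 0 0 -1.25 23.4 -42.9 0 8.5",
)

```text
time: 2.03
eef_pos: [0.4704, 0.0445, 0.2403]
tcp_rot: [0.603, 0.798, 0.0, 0.0]
contact_force: [0.4, -0.2, 0.5]
opening: 0.999
```

Run:
```python
from h import *
s=ctrl.get_state(); print(s['qpos'],s['eef_pos']); go([0.464,0.116,0.20],0.22+np.pi)
```

```text
[-1.20685552e-01 -1.98978213e-01  2.02364195e+00 -1.79281332e-04
  1.31609009e+00 -3.96539190e-01] [0.47042102 0.04454175 0.2403366 ]
rot [ 0.000e+00  1.000e-03 -1.515e+00] shift [7.05 1.33 4.03] j6 pred -1.55 now -0.4
```

Request:
servo_tool(
  increments="0 0 -1.2 6 1.3 3 8.5; 0 0 -1.2 6 1.3 3 8.5; 0 0 -1.2 6 1.3 3 8.5; 0 0 -1.2 6 1.3 3 8.5; 0 0 -1.2 6 1.3 3 8.5; 0 0 -1.2 6 1.3 3 8.5; 0 0 -1.2 6 1.3 3 8.5; 0 0 -1.2 6 1.3 3 8.5; 0 0 -1.2 6 1.3 3 8.5; 0 0 -1.2 6 1.3 3 8.5",
)

```text
time: 2.87
eef_pos: [0.4675, 0.104, 0.2101]
tcp_rot: [0.048, 0.999, -0.0, -0.0]
contact_force: [-0.1, 0.0, 0.9]
opening: 0.993
```

Run:
```python
from h import *
s=ctrl.get_state(); print(s['qpos'],s['eef_pos']); go([0.464,0.116,0.20],0.22+np.pi)
shot('wrist','w2')
```

```text
[ 6.74444269e-03 -1.57821277e-01  2.04409606e+00 -2.44792628e-04
  1.25535050e+00 -1.46883710e+00] [0.4675299  0.10399262 0.21008073]
rot [-0.    -0.    -0.315] shift [0.47 1.16 1.01] j6 pred -1.55 now -1.47
```

View pics/w2.png

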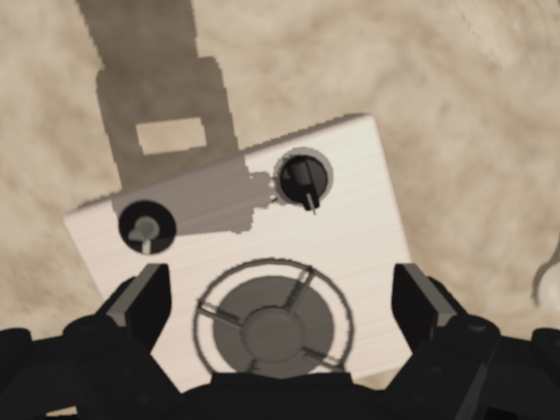

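Both controls are in view: the tap at (303,180) and the shaft at (147,228), with its tab pointing down at (145,248). I'll enlarge them.

Run:
```python
from h import *
im,d,K,T=load('w2')
c1=cv2.resize(im[140:230,260:350],None,fx=6.5,fy=6.5,interpolation=cv2.INTER_CUBIC)
c2=cv2.resize(im[190:270,107:187],None,fx=6.5,fy=6.5,interpolation=cv2.INTER_CUBIC)
a=np.zeros((585,1105+0,3),np.uint8);a[:,:585]=c1;a[:520,585:]=c2
a=np.clip(a.astype(float)*1.5,0,255).astype(np.uint8)
cv2.imwrite('pics/w2c.png',cv2.resize(a[:,:,::-1],(794,420)))
P=cloud(d,K,T)
# bar top: points z>0.08 near tap
for n,(u0,u1,v0,v1,zl) in dict(tap=(265,345,145,225,.079),stem=(110,185,195,260,.073),).items():
    Q=P[v0:v1,u0:u1].reshape(-1,3);m=Q[:,2]>zl;Q=Q[m]
    c=Q.mean(0);w,V=np.linalg.eigh(np.cov(Q[:,:2].T));print(n,m.sum(),c,np.sqrt(w),np.arctan2(V[1,1],V[0,1]),np.percentile(Q[:,2],[50,95]))
# hob top edges via depth
m=(P[...,2]>.044)&(P[...,2]<.056)
print(m.sum(), np.median(P[m][:,2]))
```

```text
tap 924 [0.46463789 0.12134361 0.0941933 ] [0.00391638 0.0161986 ] -2.939407864096873 [0.08669015 0.08815279]
stem 177 [ 0.48883713 -0.0116518   0.10225223] [0.0030963  0.04601474] 2.2071502739849898 [0.07769609 0.37346416]
53617 0.050006934048865775
```

View pics/w2c.png

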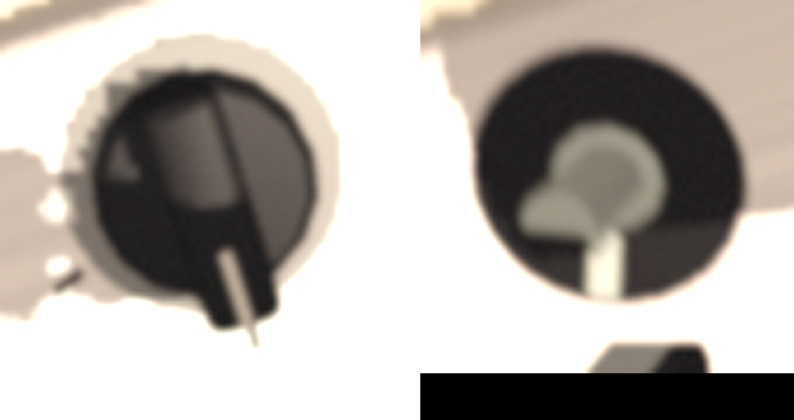

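Run:
```python
from h import *
im,d,K,T=load('w2')
P=cloud(d,K,T)
def sel(u0,u1,v0,v1,zl,zh):
    Q=P[v0:v1,u0:u1].reshape(-1,3);return Q[(Q[:,2]>zl)&(Q[:,2]<zh)]
Q=sel(265,345,145,225,.083,.091)
r=cv2.minAreaRect((Q[:,:2]*1e3).astype(np.float32));print('tap bar rect',r,len(Q),np.median(Q[:,2]),Q.mean(0))
w,V=np.linalg.eigh(np.cov(Q[:,:2].T));print(np.arctan2(V[1,1],V[0,1])%np.pi)
Q=sel(110,185,195,260,.074,.082);print('stemtip',Q.mean(0),len(Q),Q.min(0),Q.max(0))
np.set_printoptions(linewidth=220)
print((P[208:256:2,125:172:2,2]*1000).round().astype(int))
# hob edges: minAreaRect of top
m=(P[...,2]>.047)&(P[...,2]<.053)
Q=P[m]; r=cv2.minAreaRect((Q[:,:2]*1e3).astype(np.float32));print(r)
```

```text
tap bar rect ((467.3848876953125, 121.81684112548828), (41.48038864135742, 13.947365760803223), 12.473210334777832) 886 0.08666726531861879 [0.46672139 0.12172918 0.0865011 ]
0.2219674143132626
stemtip [ 0.49725446 -0.02313645  0.07751824] 147 [ 0.49299128 -0.03102038  0.07414662] [ 0.50228229 -0.01731679  0.07982315]
[[ 51  51  51  52  52  51  52  51  51  51  51  52  52  51  51  53  51  51  52  50  52  51  51  49]
 [ 51  52  52  51  52  53  52  51  51  51  51  50  51  51  52  51  51  51  51  51  50  52  50  50]
 [ 50  51  51  51  50  51  51  51  51  52  50  51  51  52  51  52  50  51  52  52  50  52  50  51]
 [ 50  51  51  52  50  52  51  51  50  50  51  52  50 373  52  51  50  51  52  52  52  51  51  53]
 [ 52  51  52  52  51  51  52  51  52  50  51  51  52  51  50  51  51  52  51  51  52  50  52  50]
 [ 52  52  52  51  51  51  51  50  52  50  52  53  51  52  52  51  51  51  51  51  51  51  51  50]
 [ 51  51  51  51  51  52  53  53  50  51  51  52  53  51  51  52  51  52  50  52  52  52  50  50]
 [ 51  52  53  51  51 373  52  51  55  57  57  56  56  50  52  52  51  52  52  51  52  
[... 997 characters left out ...]
 52]
 [ 49  52  53  50  52  54  50  52  50  53  53  53  53  50  52  51  50  52  52  51  51  52  51  52]
 [ 50  50  51  51  51  51  52  52  52  52  54  53  51  51  52  52  50  51  52  52  51  51  51  50]
 [ 50  50  50  51  51  50  52  52  52  54  53  53  51  51  51  51  52  50  51  51  51  52  51  49]
 [ 51  50  51  50  50  52  52  51  50  53  52  52  51  53  50  52  51  51  53  50  51  51  50  49]
 [ 48  51  51  51  49  50  50  52  51  53  53  53  51  52  51  51  51  52  49  50  50  49  51  50]
 [ 49  50  51  50  51  49  50  49  51  50  49  51  51  51  52  50  50  51  51  50  50  50  49  50]]
((576.4625244140625, 68.6521987915039), (258.05841064453125, 297.7142639160156), 12.295806884765625)
```

Run:
```python
from h import *
im,d,K,T=load('w2')
P=cloud(d,K,T)
def onplane(u,v,z):
    r=np.stack([(u-K[0,2])/K[0,0],(v-K[1,2])/K[1,1],np.ones_like(u)],-1)@T[:3,:3]
    C=-T[:3,:3].T@T[:3,3]; return C+r*((z-C[2])/r[...,2])[...,None]
g=cv2.cvtColor(im,cv2.COLOR_RGB2GRAY)
np.set_printoptions(linewidth=220)
print(g[236:258,134:160])
v,u=np.mgrid[241:253,138:155]; m=(g[241:253,138:155]>130)
A=onplane(u[m].astype(float),v[m].astype(float),.053)[:,:2]
s=np.array([.4997,-.0248])
print('tab centroid az',np.arctan2(*(A.mean(0)-s)[::-1]), A.mean(0)); w,V=np.linalg.eigh(np.cov(A.T));print('tab axis',np.arctan2(V[1,1],V[0,1]),np.sqrt(w))
# D top points hull
Q=P[195:260,110:185].reshape(-1,3);Q=Q[(Q[:,2]>.076)&(Q[:,2]<.0805)]
# search yaw, centre: fit D-shape area by max(inside)-: 
best=[]
from scipy.optimize import minimize
for yaw in np.arange(-1.2,1.2,.02):
    c,sn=np.cos(yaw),np.sin(yaw)
    x=(Q[:,0]-s[0])*c+(Q[:,1]-s[1])*sn
    best.append((np.percentile(x,97),yaw))
print(min(best))
r=cv2.minAreaRect((Q[:,:2]*1e3).astype(np.float32));print(r)
print('tap z')
go([0.4675,0.1218,0.080],0.2185+np.pi); go([0.4675,0.1218,0.12],0.2185+np.pi)
```

```text
[[101 101 102 102 101 101 101 101 100  94  87  84  83  86  90  94  97  99  97  93  86  78  65  48  33  24]
 [100 100 100 101 100 100 100 101 101  98  90  87  87  90  92  93  94  94  90  83  74  63  48  37  26  25]
 [ 92  93  95  95  96  96  97  98 100  99  94  91  95  98  97  92  85  82  77  69  59  47  36  29  28  28]
 [ 78  80  81  82  84  86  88  92  97 100  98  98 105 113 111  96  77  66  60  54  45  38  33  33  32  31]
 [ 56  59  61  63  66  68  71  77  87  98 102 106 118 130 129 110  79  53  44  42  38  36  36  36  35  36]
 [ 34  37  39  42  43  45  49  58  74  93 107 117 129 142 145 127  91  53  38  37  37  38  38  38  36  37]
 [ 22  22  25  26  26  28  30  40  66  93 113 128 140 152 154 136  97  56  37  36  38  37  38  37  37  38]
 [ 21  23  25  23  25  23  26  41  74 103 121 137 151 159 157 137  97  55  38  37  37  37  38  38  37  36]
 [ 24  27  27  26  28  27  29  48  89 121 138 148 159 166 161 137  96  54  37  37  37  37  39  38  39  38]
 [ 29  31  31  32  31  32  34  55 100 136 152 159 166 171 164 138  95  53  37  36  37  37  37  37  38  38]
 [ 34  33  35  35  33  34  37 
[... 997 characters left out ...]
9 167 166 167 170 176 182 186 190 196 201]
 [209 208 208 208 208 208 207 206 204 201 199 198 196 194 192 191 192 194 195 196 198 201 204 206 208 210]
 [208 208 208 208 208 208 208 208 207 207 206 206 206 205 204 204 206 207 208 208 209 210 211 211 212 212]]
tab centroid az -0.1682839652324232 [ 0.51862976 -0.02801599]
tab axis 2.7227699610364784 [0.00165325 0.00323056]
(np.float64(0.0008218911712596113), np.float64(-0.2599999999999991))
((497.0584716796875, -23.538095474243164), (14.111319541931152, 8.337662696838379), 77.44223022460938)
tap z
rot [-0.    -0.    -0.313] shift [ 0.17  1.77 13.  ] j6 pred -1.53 now -1.47
rot [-0.    -0.    -0.313] shift [0.17 1.77 9.  ] j6 pred -1.53 now -1.47
```

Request:
servo_tool(
  increments="0 0 -0.31 0.2 1.8 4 4; 0 0 -0.31 0.2 1.8 8 4; 0 0 -0.31 0.2 1.8 8 4; 0 0 -0.31 0.2 1.8 8 4; 0 0 -0.31 0.2 1.8 8 4; 0 0 -0.31 0.2 1.8 8 4; 0 0 -0.31 0.2 1.8 8 4",
)

```text
time: 3.5
eef_pos: [0.4687, 0.1232, 0.1321]
tcp_rot: [-0.105, 0.994, -0.0, 0.002]
contact_force: [1.0, 0.1, -0.6]
opening: 0.464
```

Run:
```python
from h import *
st(); go([0.4675,0.1218,0.081],0.2185+np.pi)
shot('wrist','w3')
```

```text
time 3.5
qpos [ 0.0474 -0.0608  2.1061 -0.      1.0924 -1.7332]
dq [ 0.0045 -0.0031  0.0027  0.0013 -0.0006 -0.0055]
joint_efforts [-4.14000e-02 -2.42340e+01 -2.67028e+01 -1.60000e-03 -1.90000e-03
  7.30000e-03]
eef_pos [0.4687 0.1232 0.1321]
tcp_rot [-1.047e-01  9.945e-01 -1.000e-04  2.000e-03]
contact_force [ 1.0069  0.0986 -0.5958]
wrist_torque [-0.0041  0.0281  0.0292]
opening 0.4644
rot [-0.001  0.004 -0.009] shift [ 0.17 -0.11  5.11] j6 pred -1.53 now -1.73
```

View pics/w3.png

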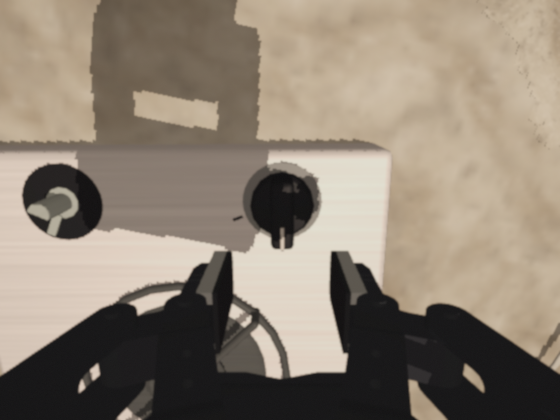

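The bar, centred at column 282, is aligned with the jaws. I'll lower, close and turn.

Request:
servo_tool(
  increments="0 0.004 -0.009 0.2 -0.1 4 4; 0 0.004 -0.009 0.2 -0.1 5.1 4; 0 0.004 -0.009 0.2 -0.1 5.1 4; 0 0.004 -0.009 0.2 -0.1 5.1 1; 0 0.004 -0.009 0.2 -0.1 5.1 1; 0 0.004 -0.009 0.2 -0.1 5.1 1; 0 0.004 -0.009 0.2 -0.1 5.1 1; 0 0.004 -0.009 0.2 -0.1 5.1 1; 0 0.004 -0.009 0.2 -0.1 5.1 1",
  grip_force=40,
)

```text
time: 4.3
eef_pos: [0.4658, 0.1223, 0.0798]
tcp_rot: [-0.11, 0.994, -0.0, -0.001]
contact_force: [0.3, -0.3, -0.3]
opening: 0.115
```

Run:
```python
from h import *
st();
```

```text
time 4.3
qpos [ 4.6100e-02  1.2400e-02  2.1427e+00 -8.0000e-04  9.8930e-01 -1.7455e+00]
dq [-0.0005  0.006   0.0063 -0.0007  0.0009 -0.0011]
joint_efforts [-2.10000e-03 -2.57286e+01 -2.52457e+01 -1.50000e-03  5.10000e-03
  4.00000e-04]
eef_pos [0.4658 0.1223 0.0798]
tcp_rot [-1.104e-01  9.939e-01 -2.000e-04 -1.400e-03]
contact_force [ 0.2619 -0.3355 -0.3321]
wrist_torque [-0.0269  0.0139  0.0108]
opening 0.1153
```

Run:
```python
from h import *
shot('wrist','w4');shot('side','s4')
```

```text
(no output)
```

View pics/w4.png

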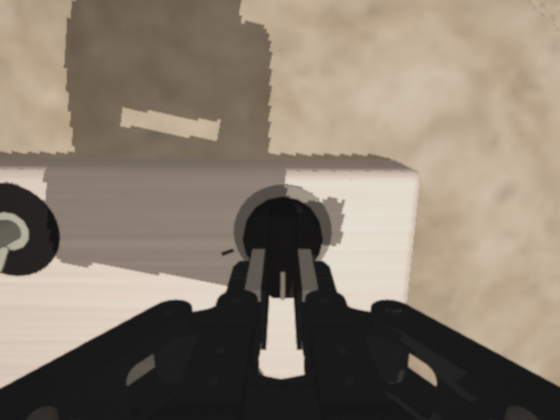

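View pics/s4.png

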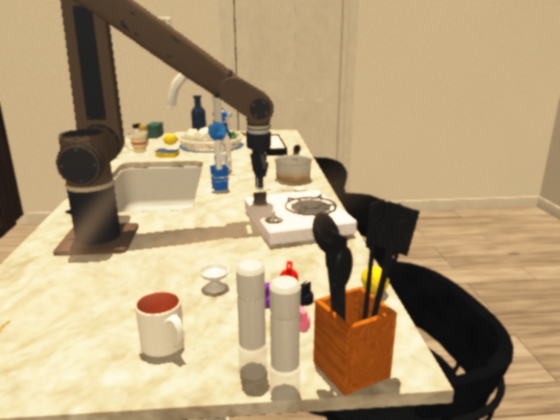

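Request:
servo_tool(
  increments="0 0 0 0 0 0 0.5; 0 0 0.12 0 0 0 0.5; 0 0 0.24 0 0 0 0.5; 0 0 0.36 0 0 0 0.5; 0 0 0.48 0 0 0 0.5",
)

```text
time: 4.82
eef_pos: [0.4653, 0.1222, 0.0791]
tcp_rot: [0.132, 0.991, -0.001, -0.002]
contact_force: [-0.4, 0.6, -0.3]
opening: 0.058
```

Run:
```python
from h import *
st(); shot('wrist','w5')
```

```text
time 4.8167
qpos [ 4.6000e-02  1.3200e-02  2.1434e+00 -8.0000e-04  9.8910e-01 -1.2596e+00]
dq [-1.2000e-03  2.5000e-03  3.0000e-04 -2.0000e-04  2.8000e-03  1.4249e+00]
joint_efforts [ 5.00000e-04 -2.56806e+01 -2.51448e+01 -1.20000e-03  9.30000e-03
 -7.62300e-01]
eef_pos [0.4653 0.1222 0.0791]
tcp_rot [ 1.320e-01  9.912e-01 -7.000e-04 -2.000e-03]
contact_force [-0.3597  0.5779 -0.2834]
wrist_torque [-0.035   0.0209  0.0007]
opening 0.0583
```

View pics/w5.png

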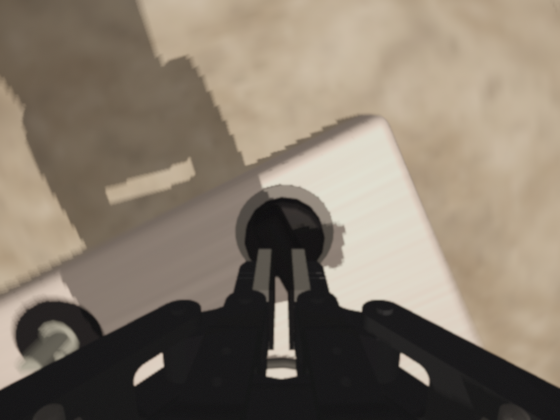

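Run:
```python
from h import *
np.set_printoptions(linewidth=220)
for f in ['w4','w5']:
    im,d,K,T=load(f);P=cloud(d,K,T)
    print(f); 
    for v in range(200,300,8): print(v,(P[v,226:340:6,2]*1000).round().astype(int))
    print(np.round(P[254,258]*1000), np.round(P[254,306]*1000))
```

```text
w4
200 [50 50 49 50 51 51 50 54 56 59 60 56 52 50 51 50 50 50 51]
208 [50 50 49 48 51 54 62 65 74 75 74 74 64 61 53 51 50 49 48]
216 [50 49 51 51 54 64 65 65 85 86 85 85 77 64 64 53 51 50 51]
224 [51 50 50 50 63 64 64 84 87 88 87 86 85 65 66 64 51 51 50]
232 [49 49 51 51 65 66 65 84 87 87 87 87 84 63 65 65 50 51 49]
240 [49 50 50 63 64 64 66 85 87 86 87 87 84 64 65 64 63 51 50]
248 [50 50 51 51 65 66 65 83 87 86 88 88 84 65 64 65 50 50 49]
256 [ 50  50  49  51  65 111 112 111  87  87  87  87 112 110 110  64  51  50  50]
264 [ 51  49 109 110 119 119 118 116  87  87  86  88 119 119 119 110 109  51  49]
272 [ 50 116 117 116 125 125 124 117  87  87  87  87 125 125 124 116 117 116  49]
280 [ 50 122 123 243 131 132 131 119  88  87  87  87 131 131 131 131 123 123  51]
288 [ 49 129 129 129 137 136 136 119  87  87  86  86 137 137 137 137 130 129 130]
296 [143 146 146 146 143 143 138 120  86  86  87  87 137 137 144 143 145 145 147]
[457. 110. 111.] [453. 128. 109.]
w5
200 [49 50 50 50 51 51 52 52 54 57 56 56 53 51 50 51 51 49 50]
208 [50 50 49 51 51 50 60 69 72 67 65 65 65 62 57 51 50 50 49]
2
[... 158 characters left out ...]
53 66 86 88 86 87 86 85 71 65 64 64 66 63 50 48]
240 [50 49 51 51 65 64 87 86 87 87 86 84 67 64 66 64 64 52 50]
248 [51 51 51 51 65 65 65 86 86 87 88 87 79 64 65 65 63 50 50]
256 [ 48  50  49  51  64  64 110 110 111  88  86 111 110 110  64  64  51  50  50]
264 [ 50  50  51 110 109 109 118 118 118  87  87 118 119 118 109 109  49  50  50]
272 [ 49  50  51 117 117 125 124 124 124  87  86 124 124 123 116 117 116  49  51]
280 [243  50 122 121 123 131 130 132 130  49  86 131 129 129 123 122 125  50  50]
288 [ 50  50 129 128 128 136 136 135 131  50  87 135 136 136 136 129 128 129  48]
296 [ 50 143 144 145 145 143 142 136 131  49  49 137 142 143 145 145 145 143 143]
[470. 107.  65.] [477. 131.  64.]
```

Run:
```python
from h import *
np.set_printoptions(linewidth=220)
im,d,K,T=load('s4');P=cloud(d,K,T)
c=im[140:220,230:300];cv2.imwrite('pics/s4c.png',cv2.resize(c,None,fx=7,fy=7,interpolation=cv2.INTER_CUBIC)[:,:,::-1])
for v in range(160,206,2): print(v,(P[v,250:272:2,2]*1000).round().astype(int))
tc=[.4658,.1223,.0798]
x=T[:3,:3]@tc+T[:3,3];print('tcp px',K[:2]@x/x[2])
for f,p,q in [('wrist0',[.2588,-.6226,.2087],[ 9.807e-01,1.956e-01,-1.000e-04,-1.200e-03]),('w3',[.4687,.1232,.1321],[-1.047e-01,9.945e-01,-1.000e-04,2.000e-03]),('w5',[.4653,.1222,.0791],[1.320e-01,9.912e-01,-7e-4,-2e-3])]:
    im,d,K,T=load(f);P=cloud(d,K,T)
    L=R.from_quat(q).inv().apply(P.reshape(-1,3)-p).reshape(P.shape)*1000
    m=(d>0)&(d<.25); m[:, :]&=True
    Q=L[m]; Q=Q[(np.abs(Q[:,0])<15)]
    print(f,'max tool z of finger pts',np.percentile(Q[:,2],[50,90,95,99,100]),Q[np.argsort(Q[:,2])[-5:]].round())
```

```text
160 [ -2 184 194 192 194 196 199 200 189  -4  -2]
162 [ -4 176 183 184 189 196 195 195 194 194  -1]
164 [ -3 172 179 180 182 191 189 190 189 188  -5]
166 [ -3 158 167 173 173 184 184 184 183 183  -4]
168 [ -3 153 160 168 167 177 177 176 175  -2  -4]
170 [ -3  -2 153 158 166 170 170 168 169  -5  -4]
172 [ -2  -5 146 151 158 164 150 156 159  -3  -2]
174 [  2  -1 141 147 152 155 152 152 153   0  -3]
176 [ -3   0  -2 140 148 146 146 146 558  -1  -3]
178 [ -2   0  -3 130 135 136 136  -2  -5  -2   0]
180 [ -1  -1  -2 125 128 128 129  -1  -7  -3  -2]
182 [558  -2  -3 116 122 123 123  -2  -1  -5   0]
184 [ -2  -4   0 109 114 558 116   0  -1  -4  -2]
186 [  1  -3  -2 104 109 110 109   0  -2  -3  -1]
188 [ -3  -3  -2  -2 101 101 100   4   2   4  -5]
190 [-4  0 -1 -3 -3 -2 -3  1 -2 -2 -1]
192 [-2  1 85 86 87 86 86 84 84 -3 -3]
194 [ 0 -2 82 82 80 80 79 77 78 -2 -3]
196 [-1 -3 75 76 75 73 72 71 72 48 47]
198 [48 46 67 68 67 67 65 65 67 47 49]
200 [47 49 62 62 62 64 63 63 62 46 49]
202 [47 50 56 56 59 59 57 57 54 48 48]
204 [47 51 50 49 52 51 51 50 51 48 48]
tcp px [259.33525329 193.28126853]
wrist0 max tool z of finger pts [-87.13178059 -54.29363429 -46.49832761 -38.19370169 -33.31524179] [[  3.  45. -34.]
 [ -5. -41. -34.]
 [  0.  45. -34.]
 [  4. -41. -34.]
 [  5.  45. -33.]]
w3 max tool z of finger pts [-80.32454301 -34.65641416  54.63127372  68.75393415  81.12901716] [[  15. -129.   81.]
 [  15.  -43.   81.]
 [  15.   17.   81.]
 [  15.   16.   81.]
 [  15.   50.   81.]]
w5 max tool z of finger pts [-76.70610702  30.35629249  78.62478475  79.7884382   81.15992301] [[ 15. -78.  81.]
 [ 14. 102.  81.]
 [ 15. 112.  81.]
 [ 15. 163.  81.]
 [ 14.  99.  81.]]
```

View pics/s4c.png

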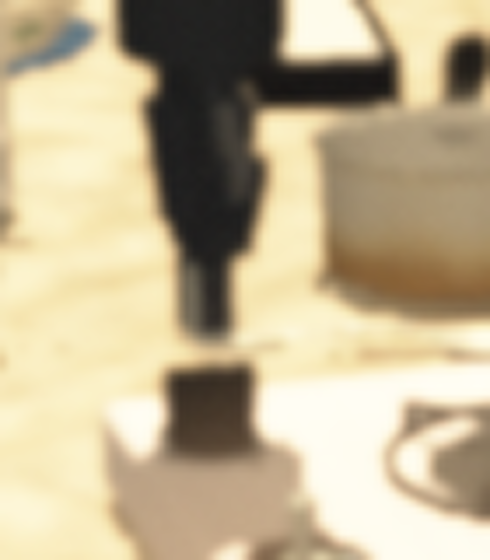

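The side view and the wrist depth agree. The fingertips sit well behind the reported TCP, about 18–20 mm behind when shut, where the text puts them 14 mm ahead. So they passed above the bar and it wasn't touched. I'll use an offset of about 33 mm and watch the contact force going down.

Run:
```python
from h import *
s=st(); go([0.4674,0.1218,0.060],0.2185+np.pi)
```

```text
time 4.8667
qpos [ 4.6000e-02  1.3200e-02  2.1434e+00 -8.0000e-04  9.8910e-01 -1.2559e+00]
dq [ 1.800e-03 -6.000e-04 -1.900e-03 -3.000e-04 -1.000e-04 -2.887e-01]
joint_efforts [ 1.40000e-03 -2.56871e+01 -2.51487e+01 -4.50000e-03  9.20000e-03
  2.18400e-01]
eef_pos [0.4653 0.1222 0.0791]
tcp_rot [ 1.339e-01  9.910e-01 -7.000e-04 -2.000e-03]
contact_force [ 0.3086  0.5918 -0.1643]
wrist_torque [ 0.0251 -0.0005  0.0181]
opening 0.0592
rot [-0.001 -0.004 -0.487] shift [-0.22  0.02  1.91] j6 pred -1.53 now -1.26
```

Request:
servo_tool(
  increments="0 -0.004 -0.12 -0.2 0 0 4; 0 -0.004 -0.24 -0.2 0 0 4; 0 -0.004 -0.36 -0.2 0 0 4; 0 -0.004 -0.485 -0.2 0 0 4; 0 -0.004 -0.485 -0.2 0 0 4; 0 -0.004 -0.485 -0.2 0 1 4; 0 -0.004 -0.485 -0.2 0 2 4; 0 -0.004 -0.485 -0.2 0 2 4",
)

```text
time: 5.53
eef_pos: [0.465, 0.1216, 0.0563]
tcp_rot: [-0.112, 0.994, -0.0, -0.003]
contact_force: [0.1, 1.2, 0.6]
opening: 0.471
```

Run:
```python
from h import *
s=st(); go([0.4674,0.1218,0.046],0.2185+np.pi); shot('wrist','w6');shot('side','s6')
im,d,K,T=load('s6')
c=im[140:220,230:300];cv2.imwrite('pics/s6c.png',cv2.resize(c,None,fx=7,fy=7,interpolation=cv2.INTER_CUBIC)[:,:,::-1])
```

```text
time 5.5333
qpos [ 4.4800e-02  5.0800e-02  2.1545e+00 -1.1000e-03  9.4140e-01 -1.7503e+00]
dq [ 0.0012 -0.0149 -0.0101  0.0013  0.0305 -0.0053]
joint_efforts [-9.23000e-02 -2.72058e+01 -2.59094e+01  1.10000e-03 -1.95900e-01
  5.50000e-03]
eef_pos [0.465  0.1216 0.0563]
tcp_rot [-1.123e-01  9.937e-01 -3.000e-04 -2.600e-03]
contact_force [0.0849 1.2443 0.5966]
wrist_torque [ 0.0378 -0.0118 -0.0462]
opening 0.4712
rot [-0.    -0.005  0.006] shift [-0.24 -0.03  1.03] j6 pred -1.53 now -1.75
```

View pics/s6c.png

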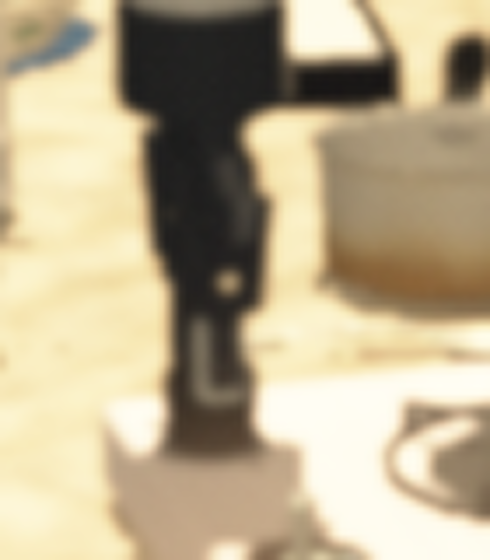

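View pics/w6.png

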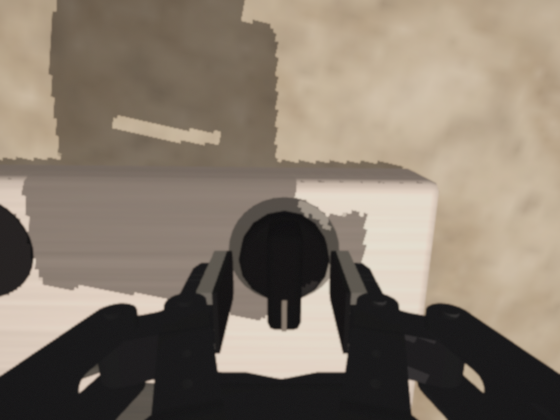

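Request:
servo_tool(
  increments="0 -0.005 0.005 -0.2 0 0.5 4; 0 -0.005 0.005 -0.2 0 0.5 1; 0 -0.005 0.005 -0.2 0 0.5 0.5; 0 -0.005 0.005 -0.2 0 0.5 0.5; 0 -0.005 0.005 -0.2 0 0.5 0.5; 0 -0.005 0.005 -0.2 0 0.5 0.5; 0 -0.005 0.005 -0.2 0 0.5 0.5",
)

```text
time: 6.22
eef_pos: [0.4688, 0.1234, 0.0543]
tcp_rot: [-0.11, 0.994, 0.001, 0.002]
contact_force: [-0.9, 4.0, 0.6]
opening: 0.15
```

Run:
```python
from h import *
s=st()
```

```text
time 6.2167
qpos [ 0.0462  0.0574  2.1521  0.0033  0.9276 -1.7466]
dq [ 0.0008 -0.0011  0.0005  0.0001 -0.001   0.0024]
joint_efforts [ -2.4378 -26.5511 -24.5978  -0.9283  -0.1812  -0.0543]
eef_pos [0.4688 0.1234 0.0543]
tcp_rot [-0.1098  0.994   0.0012  0.0023]
contact_force [-0.8556  4.0025  0.6336]
wrist_torque [ 0.7518  0.1074 -0.0834]
opening 0.1503
```

Request:
servo_tool(
  increments="0 0 0.12 0 0 0 0.5; 0 0 0.24 0 0 0 0.5; 0 0 0.36 0 0 0 0.5; 0 0 0.48 0 0 0 0.5; 0 0 0.6 0 0 0 0.5; 0 0 0.72 0 0 0 0.5; 0 0 0.84 0 0 0 0.5; 0 0 0.96 0 0 0 0.5; 0 0 1.08 0 0 0 0.5; 0 0 1.16 0 0 0 0.5",
)

```text
time: 7.05
eef_pos: [0.4681, 0.1221, 0.0542]
tcp_rot: [0.455, 0.891, 0.0, 0.001]
contact_force: [-3.0, 0.9, 2.9]
opening: 0.155
```

Run:
```python
from h import *
s=st();shot('wrist','w7')
```

```text
time 7.05
qpos [ 4.5300e-02  5.7100e-02  2.1524e+00 -5.0000e-04  9.3020e-01 -5.8120e-01]
dq [-1.200e-03 -4.000e-04  1.000e-03 -2.100e-03  3.500e-03  9.055e-01]
joint_efforts [-5.34000e-01 -2.58965e+01 -2.49406e+01 -9.70000e-03 -8.72000e-01
 -4.12100e-01]
eef_pos [0.4681 0.1221 0.0542]
tcp_rot [4.547e-01 8.907e-01 3.000e-04 9.000e-04]
contact_force [-3.0124  0.9374  2.9006]
wrist_torque [-0.129   0.6783 -0.0499]
opening 0.1552
```

View pics/w7.png

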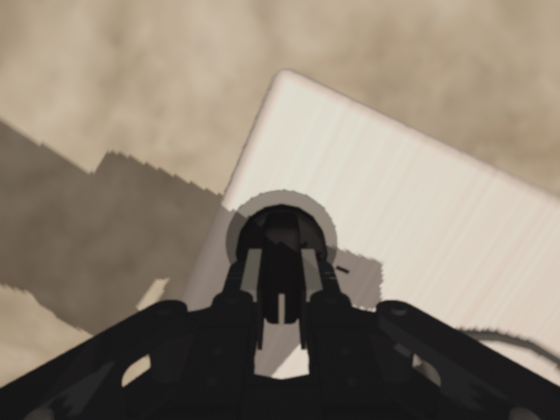

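The bar turned with the gripper, about 1.16 rad. I'll open, lift straight up and look at the tap and the shaft.

Request:
servo_tool(
  increments="0 0 0 0 0 0 4; 0 0 0 0 0 0 4; 0 0 0 0 0 0 4; 0 0 0 0 0 -4 4; 0 0 0 0 0 -8 4; 0 0 0 0 0 -12 4; 0 0 0 0 0 -14 4; 0 0 0 0 0 -14 4",
)

```text
time: 7.77
eef_pos: [0.4726, 0.1223, 0.2012]
tcp_rot: [0.452, 0.892, 0.004, 0.008]
contact_force: [0.5, 0.4, 0.3]
opening: 0.465
```

Run:
```python
from h import *
s=st();go([0.48,-0.025,0.19],-0.2); shot('wrist','w8')
```

```text
time 7.7667
qpos [ 4.5100e-02 -1.3910e-01  2.0443e+00 -2.0000e-04  1.2180e+00 -5.8800e-01]
dq [-0.0019  0.0494  0.0803  0.0025 -0.0479  0.0014]
joint_efforts [ 8.67000e-02 -2.26646e+01 -2.72947e+01 -3.90000e-03  2.43000e-01
  5.70000e-03]
eef_pos [0.4726 0.1223 0.2012]
tcp_rot [0.4518 0.8921 0.0045 0.008 ]
contact_force [0.5354 0.3798 0.297 ]
wrist_torque [-0.0061 -0.0363 -0.0162]
opening 0.4649
rot [ 0.019 -0.013  2.404] shift [-12.3   -8.13   1.12] j6 pred 1.72 now -0.59
```

View pics/w8.png

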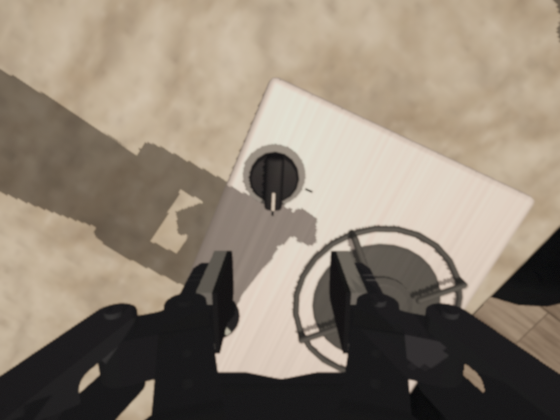

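Run:
```python
from h import *
im,d,K,T=load('w8');P=cloud(d,K,T)
Q=P[130:225,235:315].reshape(-1,3);Q=Q[(Q[:,2]>.083)&(Q[:,2]<.091)]
print(cv2.minAreaRect((Q[:,:2]*1e3).astype(np.float32)))
w,V=np.linalg.eigh(np.cov(Q[:,:2].T));print('axis',np.arctan2(V[1,1],V[0,1]), 'expected',.2185-1.2)
```

```text
((467.8765563964844, 121.63556671142578), (13.938488960266113, 42.03721237182617), 33.5614128112793)
axis 2.153301324837585 expected -0.9814999999999999
```

The tap bar's axis measures -0.988 rad against 0.219 before, so it turned 1.207 rad and is fully on. Next is the stem view.

Run:
```python
from h import *
go([0.445,-0.055,0.17],0.5)
```

```text
rot [ 0.014 -0.004  1.704] shift [-12.74 -12.59   2.74] j6 pred 0.95 now -0.59
```

Request:
servo_tool(
  increments="0 0 1.2 -12.7 -12.6 2.5 4; 0 0 1.2 -12.7 -12.6 2.5 4; 0 0 1.2 -12.7 -12.6 2.5 4; 0 0 1.2 -12.7 -12.6 2.5 4; 0 0 1.2 -12.7 -12.6 2.5 4; 0 0 1.2 -12.7 -12.6 2.5 4; 0 0 1.2 -12.7 -12.6 2.5 4; 0 0 1.2 -12.7 -12.6 2.5 4; 0 0 1.2 -12.7 -12.6 2.5 4; 0 0 1.2 -12.7 -12.6 2.5 4",
)

```text
time: 8.65
eef_pos: [0.4408, -0.0546, 0.1668]
tcp_rot: [0.878, 0.478, 0.001, -0.0]
contact_force: [0.1, -1.1, 0.3]
opening: 0.465
```

Request:
servo_tool(
  increments="0 0 0.12 0 0 0 4; 0 0 0.24 0 0 0 4; 0 0 0.36 0 0 0 4; 0 0 0.48 0 0 0 4; 0 0 0.5 0 0 0 4; 0 0 0.5 0 0 0 4",
)

```text
time: 9.15
eef_pos: [0.4411, -0.0545, 0.1674]
tcp_rot: [0.968, 0.25, 0.001, -0.0]
contact_force: [-0.6, 0.4, 0.0]
opening: 0.468
```

Run:
```python
from h import *
s=st();go([0.53,-0.37,0.17],0.5); shot('wrist','w9')
```

```text
time 9.15
qpos [-3.5320e-01 -2.0380e-01  2.1637e+00  2.0000e-03  1.1798e+00  7.1180e-01]
dq [-0.0002 -0.0046 -0.0067  0.0006  0.0014 -0.0308]
joint_efforts [-2.80000e-03 -2.01259e+01 -2.82225e+01  4.00000e-03 -7.80000e-03
  1.52400e-01]
eef_pos [ 0.4411 -0.0545  0.1674]
tcp_rot [ 9.683e-01  2.499e-01  1.300e-03 -2.000e-04]
contact_force [-0.6402  0.3586  0.0231]
wrist_torque [-0.0074  0.0557 -0.0459]
opening 0.468
rot [ 0.    -0.003  0.005] shift [-7.49 31.91 -0.27] j6 pred 0.46 now 0.71
```

View pics/w9.png

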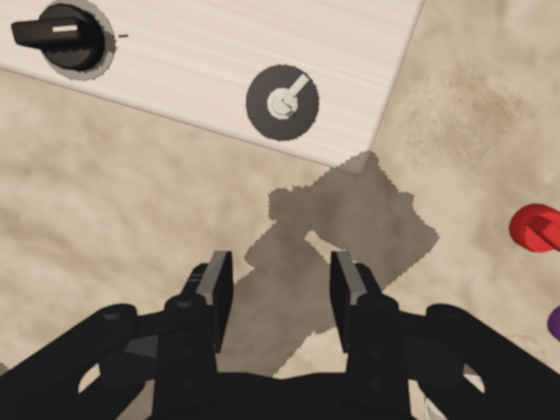

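The shaft is seen almost straight down at (282,102), and its tab points up-right to (305,78). Measuring its yaw and centre.

Run:
```python
from h import *
im,d,K,T=load('w9');P=cloud(d,K,T)
c=im[55:150,235:330];cv2.imwrite('pics/w9c.png',cv2.resize(c,None,fx=6,fy=6,interpolation=cv2.INTER_CUBIC)[:,:,::-1])
Q=P[80:125,260:305].reshape(-1,3);Q=Q[(Q[:,2]>.074)&(Q[:,2]<.082)]
print(cv2.minAreaRect((Q[:,:2]*1e3).astype(np.float32)),np.median(Q[:,2]),Q.mean(0))
def onplane(u,v,z):
    r=np.stack([(u-K[0,2])/K[0,0],(v-K[1,2])/K[1,1],np.ones_like(u)],-1)@T[:3,:3]
    C=-T[:3,:3].T@T[:3,3]; return C+r*((z-C[2])/r[...,2])[...,None]
g=cv2.cvtColor(im,cv2.COLOR_RGB2GRAY)
# disc (54mm) centre on plane ~.0515
dk=(g<90).astype(np.uint8); n,lab,stt,cen=cv2.connectedComponentsWithStats(dk)
i=lab[128,282]; cs,_=cv2.findContours((lab==i).astype(np.uint8),cv2.RETR_EXTERNAL,cv2.CHAIN_APPROX_NONE)
pts=cs[0][:,0].astype(float); A=onplane(pts[:,0],pts[:,1],.0515)[:,:2]
(cx,cy),rad=cv2.minEnclosingCircle((A*1e3).astype(np.float32))
el=cv2.fitEllipse((A*1e3).astype(np.float32)); print('disc',cx,cy,rad,el)
# tab
v,u=np.mgrid[60:150,235:330]; gg=g[60:150,235:330]
B=onplane(u.astype(float),v.astype(float),.053)
rr=np.hypot(B[...,0]-el[0][0]/1e3,B[...,1]-el[0][1]/1e3)
m=(gg>120)&(rr>.0135)&(rr<.0235)
b=B[m][:,:2]; print(m.sum(),'tab az',np.arctan2(b[:,1].mean()-el[0][1]/1e3,b[:,0].mean()-el[0][0]/1e3),b.mean(0))
w,V=np.linalg.eigh(np.cov(b.T));print('tab axis',np.arctan2(V[1,1],V[0,1]),np.sqrt(w))
```

```text
((496.53118896484375, -24.67563819885254), (13.452512741088867, 7.623177528381348), 77.324951171875) 0.07765078138083376 [ 0.49699967 -0.02477436  0.07759354]
disc 499.43511962890625 -25.028610229492188 26.008647918701172 ((499.2311096191406, -25.126930236816406), (47.93320083618164, 49.50112533569336), 160.6585693359375)
138 tab az -0.20525155558037259 [ 0.51720892 -0.02886961]
tab axis 2.8583670172185967 [0.00191486 0.00287211]
```

View pics/w9c.png

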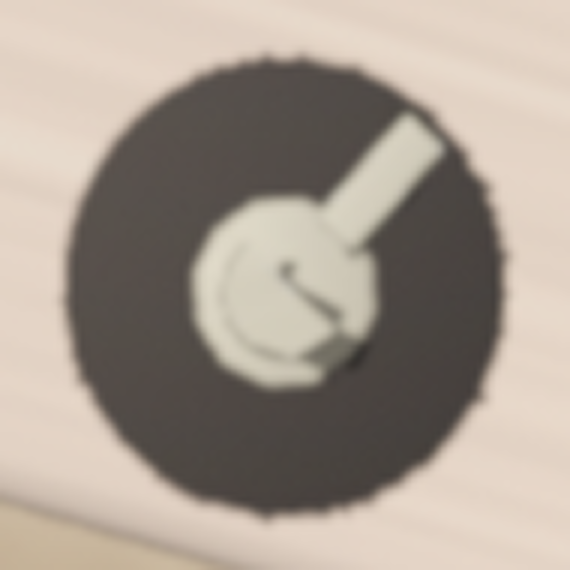

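Run:
```python
from h import *
im,d,K,T=load('w1');P=cloud(d,K,T)
Q=P[115:180,275:330].reshape(-1,3);Qt=Q[(Q[:,2]>.037)&(Q[:,2]<.047)]
print(len(Qt),cv2.minAreaRect((Qt[:,:2]*1e3).astype(np.float32)),np.median(Qt[:,2]),Qt.mean(0))
w,V=np.linalg.eigh(np.cov(Qt[:,:2].T));print('axis',np.arctan2(V[1,1],V[0,1]))
c=im[110:185,265:340];cv2.imwrite('pics/w1c.png',cv2.resize(c,None,fx=6,fy=6,interpolation=cv2.INTER_CUBIC)[:,:,::-1])
```

```text
577 ((538.6113891601562, -380.27874755859375), (39.67190933227539, 13.937994003295898), 47.624427795410156) 0.041479671663012564 [ 0.53892667 -0.37985319  0.0414019 ]
axis 0.8305256004228814
```

View pics/w1c.png

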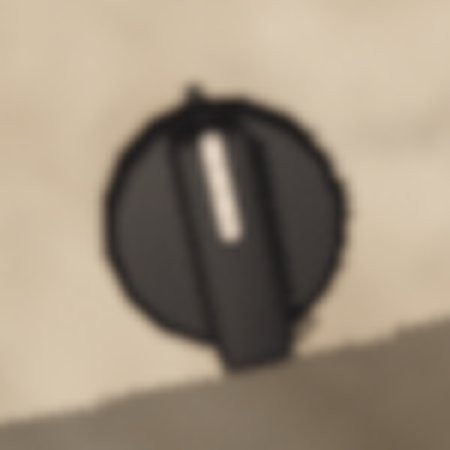

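The knob's yaw is 0.831, at (0.5387, -0.380), with its top at 0.0415. The stem's yaw is about -0.215, at (0.4995, -0.025).

Run:
```python
from h import *
go([0.5387,-0.380,0.09],0.831)
```

```text
rot [ 0.001 -0.003 -0.325] shift [-7.26 33.18  7.78] j6 pred 0.13 now 0.71
```

Request:
servo_tool(
  increments="0 0 -0.32 -7.3 33.2 0 4; 0 0 -0.32 -7.3 33.2 0 4; 0 0 -0.32 -7.3 33.2 0 4; 0 0 -0.32 -7.3 33.2 0 4; 0 0 -0.32 -7.3 33.2 0 4; 0 0 -0.32 -7.3 33.2 0 4; 0 0 -0.32 -7.3 33.2 0 4; 0 0 -0.32 -7.3 33.2 4 4; 0 0 -0.32 -7.3 33.2 7.8 4; 0 0 -0.32 -7.3 33.2 7.8 4",
)

```text
time: 10.03
eef_pos: [0.5361, -0.3818, 0.0854]
tcp_rot: [0.917, 0.4, 0.001, -0.002]
contact_force: [-2.0, 1.0, -1.8]
opening: 0.468
```

Request:
servo_tool(
  increments="0 0 0 0 0 0 4; 0 0 0 0 0 0 4",
)

```text
time: 10.2
eef_pos: [0.5374, -0.3794, 0.0897]
tcp_rot: [0.916, 0.4, 0.002, -0.001]
contact_force: [-0.5, -1.2, 0.5]
opening: 0.471
```

Run:
```python
from h import *
s=st();im,d,K,T=shot('wrist','w10');P=cloud(d,K,T)
Q=P.reshape(-1,3);Qt=Q[(Q[:,2]>.038)&(Q[:,2]<.047)&(np.hypot(Q[:,0]-.5387,Q[:,1]+.38)<.028)]
r=cv2.minAreaRect((Qt[:,:2]*1e3).astype(np.float32));print(len(Qt),r,np.median(Qt[:,2]))
w,V=np.linalg.eigh(np.cov(Qt[:,:2].T));a=np.arctan2(V[1,1],V[0,1])%np.pi;print('axis',a)
go([0.5387,-0.380,0.006],0.831)
```

```text
time 10.2
qpos [-0.7703  0.3656  1.7077  0.0044  1.0692 -0.0255]
dq [ 0.015  -0.0568 -0.0341  0.001  -0.0052  0.0067]
joint_efforts [-7.00600e-01 -3.87339e+01 -2.55616e+01 -1.96000e-02 -2.40000e-03
 -8.40000e-03]
eef_pos [ 0.5374 -0.3794  0.0897]
tcp_rot [ 0.9163  0.4004  0.0016 -0.0012]
contact_force [-0.4508 -1.1874  0.4745]
wrist_torque [-0.064   0.0077 -0.0139]
opening 0.4708
1438 ((538.5768432617188, -379.72119140625), (40.353065490722656, 13.628729820251465), 47.78839874267578) 0.04146827576225877
axis 0.8258624552233534
rot [ 0.003 -0.004 -0.007] shift [-0.03 -0.01  8.6 ] j6 pred 0.13 now -0.03
```

View pics/w10.png

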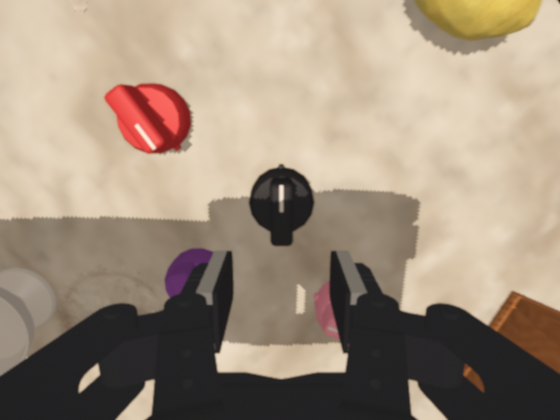

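It's aligned: the knob is at column 281, its line pointing up. Descending in two stages while watching the force.

Request:
servo_tool(
  increments="0 0 -0.007 0 0 3.5 4; 0 0 -0.007 0 0 6.5 4; 0 0 -0.007 0 0 7 4; 0 0 -0.007 0 0 7.5 4; 0 0 -0.007 0 0 7.5 4; 0 0 -0.007 0 0 7.5 4",
)

```text
time: 10.75
eef_pos: [0.5402, -0.3816, 0.0192]
tcp_rot: [0.915, 0.403, 0.003, 0.003]
contact_force: [0.1, 0.1, -0.1]
opening: 0.465
```

Run:
```python
from h import *
s=st(); go([0.5387,-0.380,0.006],0.828); shot('side','s11'); shot('wrist','w11')
im,d,K,T=load('s11')
c=im[250:340,250:340];cv2.imwrite('pics/s11c.png',cv2.resize(c,None,fx=6,fy=6,interpolation=cv2.INTER_CUBIC)[:,:,::-1])
```

```text
time 10.75
qpos [-0.7696  0.4588  1.7284  0.0044  0.9468 -0.032 ]
dq [-0.0059 -0.0031 -0.0104  0.0003 -0.0051 -0.0001]
joint_efforts [ 7.31000e-02 -4.13753e+01 -2.38466e+01  7.50000e-03  7.60000e-03
 -6.00000e-04]
eef_pos [ 0.5402 -0.3816  0.0192]
tcp_rot [0.915  0.4035 0.0031 0.0029]
contact_force [ 0.0891  0.1233 -0.0742]
wrist_torque [0.0107 0.0668 0.0313]
opening 0.465
rot [ 0.008 -0.003  0.003] shift [ 0.01 -0.23  1.32] j6 pred 0.13 now -0.03
```

View pics/s11c.png

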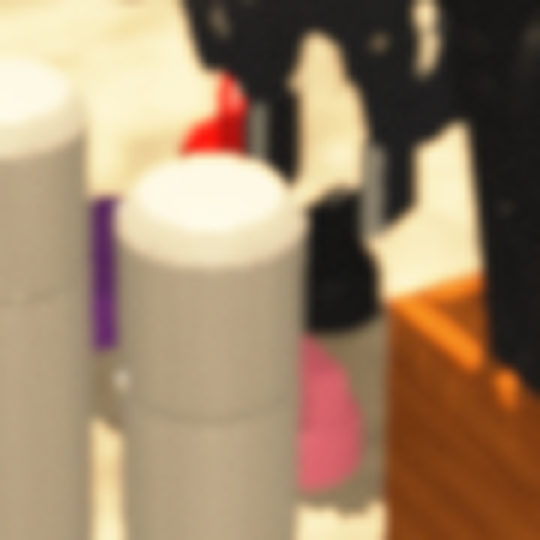

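View pics/w11.png

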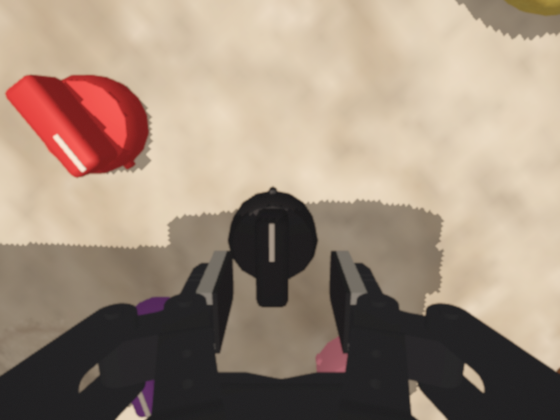

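Request:
servo_tool(
  increments="0.008 -0.003 0.003 0 -0.25 0.6 4; 0.008 -0.003 0.003 0 -0.25 1.2 4; 0.008 -0.003 0.003 0 -0.25 1.2 4; 0.008 -0.003 0.003 0 -0.25 1.2 4",
)

```text
time: 11.18
eef_pos: [0.5364, -0.3787, 0.0035]
tcp_rot: [0.916, 0.402, -0.001, -0.003]
contact_force: [0.3, 0.1, 0.0]
opening: 0.471
```

Run:
```python
from h import *
s=st(); go([0.5387,-0.380,0.006],0.828); im,d,K,T=shot('wrist','w12');P=cloud(d,K,T)
Q=P.reshape(-1,3);Qt=Q[(Q[:,2]>.038)&(Q[:,2]<.047)&(np.hypot(Q[:,0]-.5387,Q[:,1]+.38)<.028)]
r=cv2.minAreaRect((Qt[:,:2]*1e3).astype(np.float32));print(len(Qt),r,np.median(Qt[:,2]))
print('knob in tool',R.from_quat(s['tcp_rot']).inv().apply(np.array([r[0][0]/1e3,r[0][1]/1e3,.0415])-s['eef_pos']))
```

```text
time 11.1833
qpos [-7.6910e-01  4.7950e-01  1.7335e+00  5.0000e-04  9.3480e-01 -2.5400e-02]
dq [ 0.0001 -0.0036 -0.0093  0.0001 -0.0012  0.0002]
joint_efforts [ 1.20000e-02 -4.25554e+01 -2.40805e+01  1.00000e-04  1.06000e-02
  5.00000e-04]
eef_pos [ 0.5364 -0.3787  0.0035]
tcp_rot [ 0.9158  0.4017 -0.001  -0.003 ]
contact_force [0.3318 0.0954 0.0116]
wrist_torque [ 0.0338 -0.0541 -0.0331]
opening 0.4715
rot [-0.006 -0.001 -0.001] shift [ 0.06  0.26 -0.26] j6 pred 0.13 now -0.03
4263 ((537.8256225585938, -377.68170166015625), (40.4642333984375, 50.82173156738281), 23.23984146118164) 0.04149448343723084
knob in tool [ 0.00170248  0.00014333 -0.03804271]
```

View pics/w12.png

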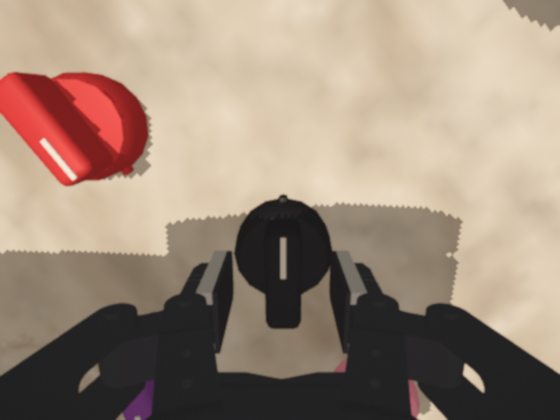

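Request:
servo_tool(
  increments="0 0 0 0 0 -0.15 3; 0 0 0 0 0 -0.15 0.5; 0 0 0 0 0 -0.15 0.5; 0 0 0 0 0 -0.15 0.5; 0 0 0 0 0 -0.15 0.5; 0 0 0 0 0 -0.15 0.5; 0 0 0 0 0 -0.15 0.5; 0 0 0 0 0 -0.15 0.5",
  grip_force=60,
)

```text
time: 11.9
eef_pos: [0.5373, -0.3795, 0.0064]
tcp_rot: [0.916, 0.402, -0.001, -0.002]
contact_force: [-0.3, -0.0, 3.9]
opening: 0.146
```

Run:
```python
from h import *
s=st(); go([0.5387,-0.380,0.006],0.828); im,d,K,T=shot('wrist','w13')
```

```text
time 11.9
qpos [-7.6910e-01  4.7600e-01  1.7319e+00  4.0000e-04  9.3720e-01 -2.5400e-02]
dq [ 0.0009 -0.0003 -0.0005 -0.0009  0.0009 -0.0019]
joint_efforts [ 9.50000e-02 -4.02669e+01 -2.27670e+01  3.25000e-02 -2.10000e-02
 -1.50000e-03]
eef_pos [ 0.5373 -0.3795  0.0064]
tcp_rot [ 9.158e-01  4.017e-01 -5.000e-04 -1.700e-03]
contact_force [-0.2918 -0.041   3.8982]
wrist_torque [-0.0266  0.0326  0.0426]
opening 0.1458
rot [-0.003 -0.    -0.001] shift [0.06 0.14 0.04] j6 pred 0.13 now -0.03
```

View pics/w13.png

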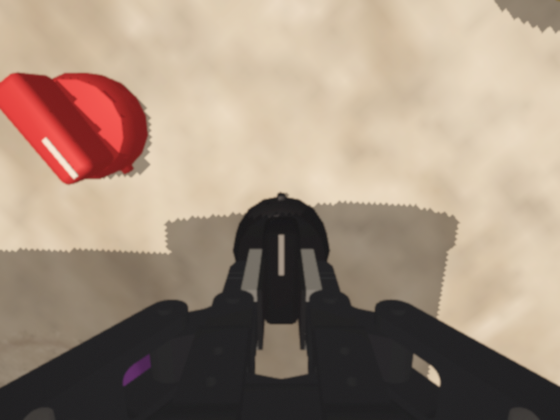

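The knob is gripped, with the opening at 0.146 as it was on the tap's 14 mm bar. Lifting.

Request:
servo_tool(
  increments="0 0 0 0 0 -3 0.5; 0 0 0 0 0 -6 0.5; 0 0 0 0 0 -9.5 0.5; 0 0 0 0 0 -12.5 0.5; 0 0 0 0 0 -12.5 0.5; 0 0 0 0 0 -12.5 0.5",
  grip_force=80,
)

```text
time: 12.45
eef_pos: [0.5383, -0.3804, 0.1332]
tcp_rot: [0.916, 0.402, 0.0, -0.0]
contact_force: [-0.2, -0.3, -0.3]
opening: 0.138
```

Run:
```python
from h import *
s=st(); go([0.4995,-0.025,0.13],-0.215); im,d,K,T=shot('wrist','w14')
```

```text
time 12.45
qpos [-7.6900e-01  3.2020e-01  1.6801e+00  4.0000e-04  1.1415e+00 -2.5300e-02]
dq [-0.002   0.0453  0.0641  0.0003  0.0011  0.0005]
joint_efforts [ 3.56000e-02 -4.23394e+01 -2.93131e+01  5.20000e-03 -1.02000e-02
  0.00000e+00]
eef_pos [ 0.5383 -0.3804  0.1332]
tcp_rot [ 9.157e-01  4.018e-01  2.000e-04 -1.000e-04]
contact_force [-0.1731 -0.2505 -0.3092]
wrist_torque [-0.0131 -0.0233  0.0108]
opening 0.138
rot [-0.    -0.     1.042] shift [ 23.52 -26.92   0.33] j6 pred 1.74 now -0.03
```

View pics/w14.png

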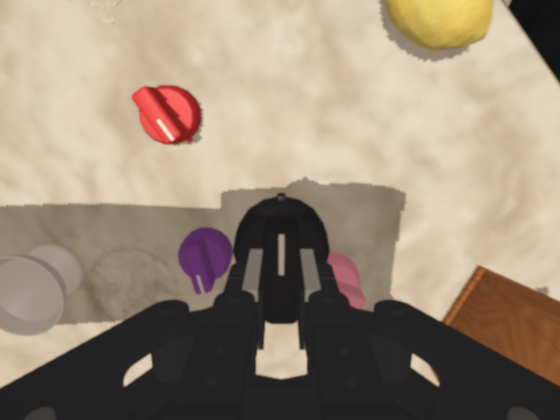

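Run:
```python
from h import *
im,d,K,T=load('w14')
# fixed cam->tool from calibration at start: rotation & position in tool
s=ctrl.get_state(); R0=R.from_quat(s['tcp_rot'])
P=cloud(d,K,T); L=(R0.inv().apply(P.reshape(-1,3)-s['eef_pos'])).reshape(P.shape)*1000
np.set_printoptions(linewidth=200,suppress=True)
for v in range(190,326,4): print(v,L[v,281].round(1), L[v,262].round(1),L[v,300].round(1))
S=L[195:262,225:340].reshape(-1,3)
top=S[(S[:,2]>-42)&(S[:,2]<-25)]; print(len(top))
```

```text
190 [ -4.3   3.6 131.3] [ -4.4 -12.  131.8] [ -4.3  19.2 131.1]
194 [26.2  2.7 -2.4] [ -7.5 -12.  130.6] [ -7.3  19.2 129.8]
198 [24.8  2.7 -4.5] [-11.  -12.1 130.9] [-11.1  19.3 131.1]
202 [23.6  2.7 -6.7] [21.6 -6.   0.5] [22.  11.5 -1. ]
206 [ 23.    2.7 -11. ] [21.8 -5.7 -6.7] [22.1 11.1 -7.9]
210 [ 22.    2.7 -13.8] [ 21.1  -5.6 -10.8] [ 21.3  10.9 -11.4]
214 [ 20.8   2.7 -15.6] [ 20.1  -5.5 -13.4] [ 20.5  10.8 -14.6]
218 [ 20.6   2.6 -20.5] [ 18.8  -5.4 -15. ] [ 18.9  10.7 -15.4]
222 [ 21.2   2.6 -27.5] [ 17.5  -5.4 -16.2] [ 17.5  10.7 -16.4]
226 [ 21.    2.6 -31.7] [ 15.5  -5.4 -15.7] [ 15.5  10.8 -15.9]
230 [ 20.8   2.5 -35.7] [ 14.1  -5.4 -16.8] [ 13.9  10.7 -16.5]
234 [ 19.8   2.5 -37. ] [ 11.9  -5.5 -15.9] [ 12.1  10.8 -16.6]
238 [ 18.6   2.5 -38.2] [ 10.   -5.5 -15.6] [ 17.5   9.7 -35.2]
242 [ 17.    2.5 -38.1] [  8.6  -5.5 -16.9] [  8.2  10.9 -16. ]
246 [ 15.7   2.5 -38.8] [  6.5  -5.5 -16.1] [  6.8  10.8 -17. ]
250 [ 13.8   2.5 -38.1] [  9.7  -5.  -28.1] [  9.8  10.1 -28.5]
254 [ 12.    2.5 -37.5] [  9.9  -4.8 -32.7] [  9.7   9.9 -32.1]
258 [ 10.8   2.5 -38.4] [  9.5  -
[... 359 characters left out ...]
.9   2.5 -38.3] [  9.7  -3.8 -55.1] [ 10.1   8.6 -55.9]
286 [ -1.    2.5 -37.9] [  9.8  -3.7 -58.1] [  9.7   8.5 -57.9]
290 [ -2.5   2.5 -38.2] [  9.6  -3.6 -60.3] [  9.1   8.4 -59.4]
294 [ -4.3   2.5 -38. ] [  8.3  -3.6 -60.5] [  8.5   8.4 -60.9]
298 [ -5.5   2.5 -39. ] [  7.   -3.6 -60.6] [  6.7   8.4 -60.3]
302 [ -7.7   2.5 -38.1] [  5.7  -3.6 -60.9] [  5.3   8.4 -60.3]
306 [ -9.8   2.5 -37.6] [  4.3  -3.7 -61. ] [  4.1   8.4 -60.7]
310 [-11.5   2.5 -37.7] [  2.7  -3.7 -60.7] [  2.5   8.5 -60.4]
314 [-12.4   2.5 -39. ] [  1.2  -3.7 -60.5] [  1.1   8.5 -60.5]
318 [-14.9   2.5 -37.8] [  0.1  -3.7 -61.2] [ -0.2   8.5 -60.7]
322 [-17.3   2.5 -36.9] [ -2.2  -3.8 -59.8] [ -2.    8.6 -60.2]
1809
```

Request:
servo_tool(
  increments="0 0 1.04 23.5 -26.9 0 0.5; 0 0 1.04 23.5 -26.9 0 0.5; 0 0 1.04 23.5 -26.9 0 0.5; 0 0 1.04 23.5 -26.9 0 0.5; 0 0 1.04 23.5 -26.9 0 0.5; 0 0 1.04 23.5 -26.9 0 0.5; 0 0 1.04 23.5 -26.9 0 0.5; 0 0 1.04 23.5 -26.9 0 0.5; 0 0 1.04 23.5 -26.9 1.5 0.5; 0 0 1.04 23.5 -26.9 2.5 0.5",
)

```text
time: 13.33
eef_pos: [0.4951, -0.0191, 0.1038]
tcp_rot: [0.994, -0.105, -0.005, -0.003]
contact_force: [0.4, -0.4, -0.3]
opening: 0.137
```

Request:
servo_tool(
  increments="0 0 0 0 0 0 0.5; 0 0 0 0 0 0 0.5; 0 0 0 0 0 0 0.5",
)

```text
time: 13.58
eef_pos: [0.4983, -0.0253, 0.1065]
tcp_rot: [0.994, -0.107, -0.002, -0.001]
contact_force: [-0.3, -0.2, -1.4]
opening: 0.138
```

Run:
```python
from h import *
s=st(); go([0.4995,-0.025,0.105],-0.215); im,d,K,T=shot('wrist','w15')
im,d,K,T=shot('side','s15')
c=im[160:240,240:320];cv2.imwrite('pics/s15c.png',cv2.resize(c,None,fx=6,fy=6,interpolation=cv2.INTER_CUBIC)[:,:,::-1])
```

```text
time 13.5833
qpos [-0.2556  0.013   2.0859  0.0026  1.0479  1.5278]
dq [-0.0111 -0.0112 -0.0195 -0.0015  0.0005  0.003 ]
joint_efforts [ 4.84600e-01 -2.65383e+01 -2.56936e+01  1.83000e-02  3.97000e-02
 -3.80000e-03]
eef_pos [ 0.4983 -0.0253  0.1065]
tcp_rot [ 0.9943 -0.1067 -0.0024 -0.0015]
contact_force [-0.2534 -0.2074 -1.4084]
wrist_torque [0.0004 0.0096 0.0069]
opening 0.1381
rot [-0.002  0.005  0.001] shift [ 0.11 -0.05  0.15] j6 pred 1.74 now 1.53
```

View pics/w15.png

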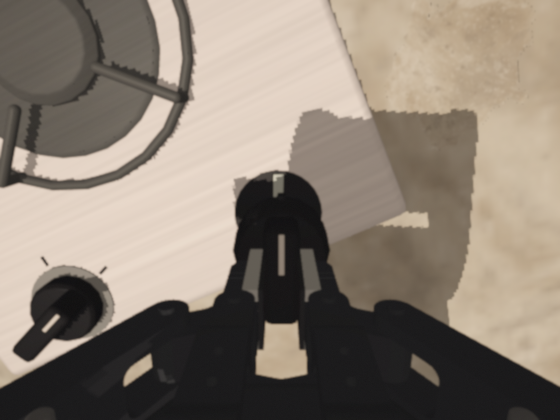

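View pics/s15c.png

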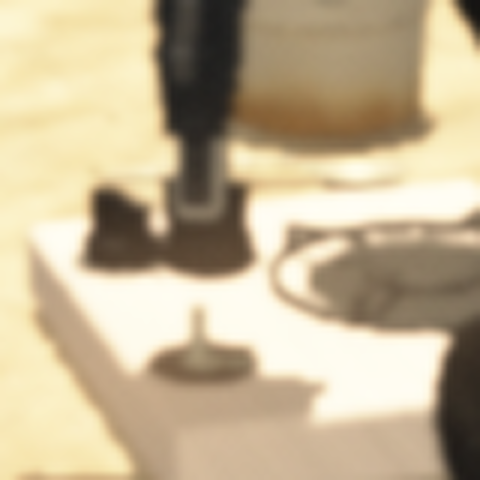

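Run:
```python
from h import *
im,d,K,T=load('w15'); np.set_printoptions(linewidth=220,suppress=True)
P=cloud(d,K,T)
Q0=R.from_quat([ 0.9943,-0.1067,-0.0024,-0.0015]); p0=np.array([0.4983,-0.0253,0.1065])
L=Q0.inv().apply(P.reshape(-1,3)-p0).reshape(P.shape)*1000
g=cv2.cvtColor(im,cv2.COLOR_RGB2GRAY)
c=im[160:270,225:340];cv2.imwrite('pics/w15c.png',np.clip(cv2.resize(c,None,fx=5,fy=5,interpolation=cv2.INTER_CUBIC)[:,:,::-1].astype(float)*1.6,0,255))
# knob: bar top & skirt
for v in (222,226,230,236,244,254): print(v,L[v,281],L[v,270:295:4,2].round(0))
# disc pts: z about 50-53 dark, rows<235
m=np.zeros(g.shape,bool); m[165:226,228:330]=True
dk=m&(P[...,2]>.047)&(P[...,2]<.055)&(g<70)
cs,_=cv2.findContours(dk.astype(np.uint8),cv2.RETR_EXTERNAL,cv2.CHAIN_APPROX_NONE)
c=max(cs,key=len)[:,0]; up=c[c[:,1]<212]
E=L[up[:,1],up[:,0]]
from scipy.optimize import least_squares
f=least_squares(lambda q:np.hypot(E[:,0]-q[0],E[:,1]-q[1])-q[2],[0,0,27],loss='soft_l1'); print('disc in tool',f.x,len(E))
f=least_squares(lambda q:np.hypot(E[:,0]-q[0],E[:,1]-q[1])-26.3,[0,0],loss='soft_l1'); print('disc in tool r26.3',f.x)
# tab
for v in range(176,200,2):
    row=g[v,262:296].astype(float); print(v,row.astype(int))
```

```text
222 [ 22.09604359   1.52193009 -23.04371831] [-22. -24. -23. -23. -23. -23. -23.]
226 [ 22.33845883   1.51342072 -28.60699963] [-27. -28. -29. -28. -29. -29. -28.]
230 [ 22.63266578   1.50519182 -33.96963963] [-32. -32. -32. -32. -33. -33. -32.]
236 [ 20.70457107   1.50433084 -35.09673319] [-35. -34. -34. -36. -34. -34. -34.]
244 [ 17.89819476   1.50429109 -35.93393962] [-35. -35. -35. -36. -36. -35. -35.]
254 [ 13.67778755   1.50706306 -35.31832431] [-34. -35. -36. -36. -35. -35. -35.]
disc in tool [ 14.20402913 -13.57970125   9.84667592] 102
disc in tool r26.3 [-7.28681673 -4.26439151]
176 [ 73  72  73  73  73  72  72  72  71  71 102 162 194 199 191 181 174 171 165 152 130  96  52  27  24  25  26  25  25  25  25  24  24  26]
178 [ 69  67  63  61  65  70  71  70  71  72 108 165 194 187 157 127 116 114 114 113 107  85  48  27  24  24  25  25  24  25  25  25  24  25]
180 [ 34  32  31  34  45  61  66  65  61  59  93 149 176 172 150 123 112 113 113 112 105  83  46  25  24  24  25  26  24  24  24  25  25  24]
182 [ 25  25  24  25  27  29  32  32  30  29  53  93 114 115 113 112 112 113 11
[... 548 characters left out ...]
3 112 112 112 112 113 110  99  73  41  25  25  24  24  26  24  23  25  25  24  25]
192 [ 24  24  24  24  24  23  24  24  25  26  50  86 108 113 110 103  95  91  88  86  77  56  33  24  24  24  23  23  25  24  25  24  26  25]
194 [ 25  24  24  24  24  24  24  25  24  26  48  86 107 110 102  79  46  28  26  24  25  23  21  21  23  24  25  25  24  24  25  24  25  25]
196 [24 24 24 23 24 24 24 23 24 24 41 70 88 89 75 50 30 24 25 24 24 22 23 23 22 22 23 23 23 25 25 24 24 25]
198 [23 23 22 23 22 21 21 19 18 20 22 26 29 29 26 24 24 27 26 27 25 23 23 22 20 19 20 21 20 20 20 21 22 21][ WARN:0@0.561] global loadsave.cpp:1063 imwrite_ Unsupported depth image for selected encoder is fallbacked to CV_8U.
```

View pics/w15c.png

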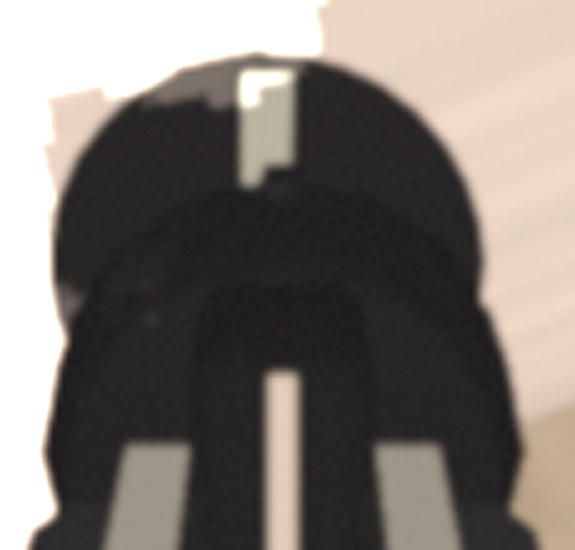

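Run:
```python
from h import *
im,d,K,T=load('w15'); np.set_printoptions(linewidth=220,suppress=True)
Q0=R.from_quat([ 0.9943,-0.1067,-0.0024,-0.0015]); p0=np.array([0.4983,-0.0253,0.1065])
def onplane(u,v,z):
    u=np.array(u,float);v=np.array(v,float)
    r=np.stack([(u-K[0,2])/K[0,0],(v-K[1,2])/K[1,1],np.ones_like(u)],-1)@T[:3,:3]
    C=-T[:3,:3].T@T[:3,3]; W=C+r*((z-C[2])/r[...,2])[...,None]
    return W, Q0.inv().apply(W-p0)*1000
g=cv2.cvtColor(im,cv2.COLOR_RGB2GRAY)
print('tab',onplane([277.9,277.8],[180,192],.053))
pts=[]
for v in range(176,214,3):
    row=g[v].astype(float)
    r=next((u for u in range(290,345) if row[u]>75 and row[u+1]>75),None)
    l=next((u for u in range(268,215,-1) if row[u]>85 and row[u-1]>85),None)
    print(v,l,r)
    if r: pts.append((r-.5,v))
    if l and v>186: pts.append((l+.5,v))
pts=np.array(pts); W,E=onplane(pts[:,0],pts[:,1],.0515)
from scipy.optimize import least_squares
for rad in (None,27):
    if rad: f=least_squares(lambda q:np.hypot(E[:,0]-q[0],E[:,1]-q[1])-rad,[0,0],loss='soft_l1')
    else: f=least_squares(lambda q:np.hypot(E[:,0]-q[0],E[:,1]-q[1])-q[2],[0,0,27],loss='soft_l1')
    print('disc in tool',f.x,'resid',np.round(f.fun,1)); 
print(p0+Q0.apply([f.x[0]/1e3,f.x[1]/1e3,0]))
# knob bar: top face edges at z from depth
P=cloud(d,K,T)
print('bar front top world z',P[244,281],P[254,281])
zt=np.median(P[240:270,278:285,2]);print('bar top z',zt)
print('knob white line & bar', onplane([281,281],[231,280],zt)[1])
# bar side edges visible rows 218-235
for v in (224,228,232,236): print(v,g[v,255:310])
```

```text
tab (array([[ 0.52049363, -0.02977484,  0.053     ],
       [ 0.51333235, -0.02814473,  0.053     ]]), array([[22.90992766, -0.2040517 , 53.384688  ],
       [15.56592824, -0.27751523, 53.42227024]]))
176 258 300
179 251 304
182 247 308
185 244 311
188 242 313
191 239 315
194 238 317
197 237 318
200 236 319
203 235 320
206 235 321
209 235 321
212 235 322
disc in tool [ 2.17653257 -0.35864858 26.2380342 ] resid [ 0.1 -0.1 -0.   0.  -0.2 -0.  -0.2  0.5  0.   0.2 -0.2  0.  -0.2  0.  -0.1  0.2  0.2 -0.1  0.  -0.3  0.6 -0.4]
disc in tool [ 0.77416522 -0.32893241] resid [ 0.5  0.2  0.3  0.2 -0.1  0.1 -0.2  0.5 -0.1  0.1 -0.4 -0.1 -0.5 -0.2 -0.5 -0.2 -0.3 -0.6 -0.6 -0.9 -0.1 -1. ]
[ 0.49912632 -0.02514281  0.10649687]
bar front top world z [ 0.51563127 -0.0306931   0.1423385 ] [ 0.51150367 -0.02979821  0.14174438]
bar top z 0.14208582307303375
knob white line & bar [[ 22.86749144   1.50246563 -35.70656242]
 [  3.19528886   1.51120314 -35.60639953]]
224 [30 28 25 24 24 24 23 22 23 21 19 19 18 18 20 18 19 18 19 19 19 20 20 19 20 18 19 18 20 18 20 21 19 19 19 18 20 19 19 19 20 20 21 21 24 25 25 23 23 24 24 24 24 23 22]
228 [24 24 24 22 24 24 24 23 21 21 18 18 19 19 19 19 19 21 20 19 19 21 20 20 20 19 18 18 19 21 20 20 20 21 20 21 19 20 19 19 19 19 19 21 21 24 23 23 24 24 24 23 24 23 23]
232 [24 24 22 24 24 24 22 23 21 19 19 20 21 21 20 19 21 22 22 21 21 21 22 23 22 22 22 23 21 22 22 22 22 21 22 20 20 22 21 20 20 20 19 19 21 22 23 24 24 24 24 25 24 24 24]
236 [ 24  24  24  23  24  25  24  21  20  21  20  20  23  21  22  23  23  22  24  22  23  24  44  83 113 126 127 126 113  84  45  24  23  24  24  22  23  22  23  22  23  21  20  20  21  22  24  24  24  24  24  24  24  22
  24]
```

The tab at column 277.9 is parallel to the knob's line, so the yaw matches. The shaft's centre is 1.8 mm left of the knob's axis. I'll correct that and go down to just above the tip.

Request:
servo_tool(
  increments="0 0.004 0 0 -0.18 0.6 0.5; 0 0.004 0 0 -0.18 1.4 0.5; 0 0.004 0 0 -0.18 1.4 0.5; 0 0.004 0 0 -0.18 1.4 0.5; 0 0.004 0 0 -0.18 1.4 0.5",
)

```text
time: 14.1
eef_pos: [0.4987, -0.0227, 0.093]
tcp_rot: [0.994, -0.106, 0.0, -0.001]
contact_force: [0.4, 0.1, -0.7]
opening: 0.137
```

```bash
cat > rel.py <<'E'
from h import *
import sys
from scipy.optimize import least_squares
def rel(fn):
    s=ctrl.get_state(); Q0=R.from_quat(s['tcp_rot']); p0=s['eef_pos']
    im,d,K,T=shot('wrist',fn)
    def onplane(u,v,z):
        u=np.array(u,float);v=np.array(v,float)
        r=np.stack([(u-K[0,2])/K[0,0],(v-K[1,2])/K[1,1],np.ones_like(u)],-1)@T[:3,:3]
        C=-T[:3,:3].T@T[:3,3]; W=C+r*((z-C[2])/r[...,2])[...,None]
        return Q0.inv().apply(W-p0)*1000
    g=cv2.cvtColor(im,cv2.COLOR_RGB2GRAY); P=cloud(d,K,T)
    L=Q0.inv().apply(P.reshape(-1,3)-p0).reshape(P.shape)*1000
    zt=np.median(P[245:270,279:284,2]); print('bar top z',zt,'underside',zt-.042,'bar front x',np.median(L[222:231,276:287,0]))
    print('line y',onplane([281],[255],zt))
    c=im[160:270,225:340];cv2.imwrite(f'pics/{fn}c.png',np.clip(cv2.resize(c,None,fx=5,fy=5,interpolation=cv2.INTER_CUBIC)[:,:,::-1].astype(float)*1.6,0,255).astype(np.uint8))
    pts=[]
    for v in range(178,222,3):
        row=g[v].astype(float)
        r=next((u for u in range(290,345) if row[u]>75 and row[u+1]>75),None)
        l=next((u for u in range(266,215,-1) if row[u]>85 and row[u-1]>85),None)
        print(v,l,r,end='; ')
        if r: pts.append((r-.5,v))
        if l: pts.append((l+.5,v))
    pts=np.array(pts); E=onplane(pts[:,0],pts[:,1],.0515)
    f=least_squares(lambda q:np.hypot(E[:,0]-q[0],E[:,1]-q[1])-26.3,[0,0],loss='soft_l1')
    print('\ndisc in tool',f.x,'resid',np.round(f.fun,1))
E
python3 - <<'E'
from rel import *
st(); rel('w16')
E
```

```text
time 14.1
qpos [-0.2505  0.0302  2.0965  0.0031  1.0151  1.532 ]
dq [ 0.0045 -0.0062 -0.0076  0.001  -0.0011 -0.0011]
joint_efforts [-3.57000e-02 -2.69223e+01 -2.56930e+01  4.20000e-03  7.50000e-03
 -3.00000e-04]
eef_pos [ 0.4987 -0.0227  0.093 ]
tcp_rot [ 9.943e-01 -1.065e-01  1.000e-04 -1.300e-03]
contact_force [ 0.4419  0.1361 -0.6694]
wrist_torque [0.0234 0.0176 0.0502]
opening 0.1371
bar top z 0.12864532704429718 underside 0.08664532704429717 bar front x 22.20631114212158
line y [[ 13.45680609   1.47705822 -35.67064554]]
178 266 298; 181 261 305; 184 255 310; 187 251 314; 190 247 317; 193 244 319; 196 242 321; 199 240 323; 202 239 325; 205 238 326; 208 237 327; 211 236 327; 214 236 328; 217 235 328; 220 235 328; 
disc in tool [1.87517379 2.05986722] resid [-0.1 -0.1 -0.  -0.6  0.1 -0.4  0.2 -0.3  0.2  0.  -0.   0.3 -0.1  0.2
  0.   0.3  0.3  0.1  0.2  0.   0.3  0.1 -0.1  0.3  0.2  0.   0.1  0.5
  0.1  0.5]
```

View pics/w16c.png

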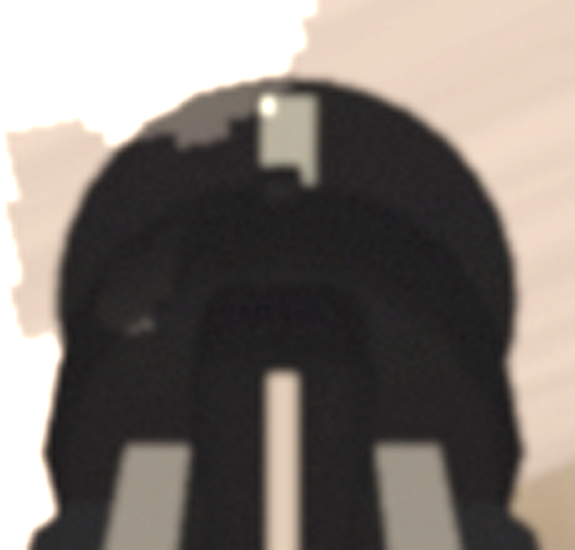

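Request:
servo_tool(
  increments="0 0 0 0 0.05 0.3 0.5; 0 0 0 0 0.05 0.6 0.5; 0 0 0 0 0.05 0.9 0.5; 0 0 0 0 0.05 1.2 0.5; 0 0 0 0 0.05 1.5 0.5; 0 0 0 0 0.05 1.5 0.5",
  grip_force=100,
)

```text
time: 14.65
eef_pos: [0.4991, -0.0231, 0.0791]
tcp_rot: [0.994, -0.106, 0.0, -0.001]
contact_force: [-2.1, 0.3, 7.3]
opening: 0.129
```

Run:
```python
from rel import *
st(); rel('w17')
```

```text
time 14.65
qpos [-0.2511  0.0521  2.1032  0.0031  0.9861  1.531 ]
dq [ 0.0004 -0.0062 -0.0046 -0.0008  0.0065  0.0002]
joint_efforts [-1.21100e-01 -2.40050e+01 -2.32379e+01  6.08000e-02 -7.30900e-01
 -2.00000e-03]
eef_pos [ 0.4991 -0.0231  0.0791]
tcp_rot [ 9.943e-01 -1.063e-01  3.000e-04 -1.300e-03]
contact_force [-2.098   0.2577  7.2759]
wrist_torque [ 0.1134  0.4998 -0.0054]
opening 0.1294
bar top z 0.11471339106793076 underside 0.07271339106793076 bar front x 22.247126054039107
line y [[ 13.424711     1.50740499 -35.60276822]]
178 266 290; 181 266 290; 184 266 298; 187 259 305; 190 254 310; 193 250 314; 196 245 317; 199 242 320; 202 240 322; 205 238 324; 208 236 326; 211 235 327; 214 234 328; 217 233 329; 220 232 330; 
disc in tool [1.61426567 1.64692487] resid [ 1.9  2.6  0.3  1.  -0.2 -0.5 -0.2 -0.6 -0.2 -0.7 -0.1 -0.8 -0.2 -0.2
 -0.1 -0.  -0.2 -0.1 -0.1 -0.1  0.1  0.2 -0.1  0.  -0.1 -0.   0.   0.1
  0.2  0.3]
```

View pics/w17c.png

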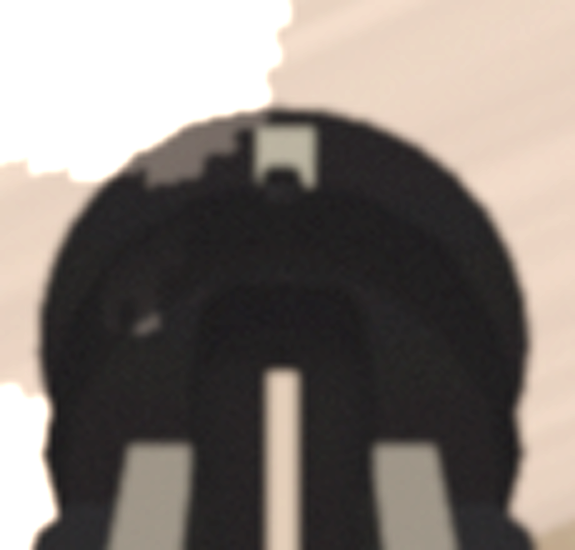

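There's a 7 N upward force with the underside at 0.0727, so the knob is most likely resting on the shaft tip and pressing it down. The force points to -x and the image shows the knob about 0.6 mm too far in +x. I'll ease up, shift -0.06 cm in x and try again.

Request:
servo_tool(
  increments="0 0 0 0 0 -0.4 0.5; 0 0 0 -0.06 0.01 -0.4 0.5; 0 0 0 -0.06 0.01 -0.4 0.5; 0 0 0 -0.06 0.01 -0.2 0.5; 0 0 0 -0.06 0.01 0.1 0.5; 0 0 0 -0.06 0.01 0.1 0.5",
)

```text
time: 15.2
eef_pos: [0.4995, -0.0233, 0.0789]
tcp_rot: [0.994, -0.106, 0.002, -0.001]
contact_force: [-0.4, 0.2, 11.2]
opening: 0.129
```

Run:
```python
from rel import *
st(); rel('w18')
```

```text
time 15.2
qpos [-0.2513  0.0519  2.1039  0.0035  0.9831  1.5308]
dq [ 0.001  -0.0019 -0.0012 -0.0018 -0.0005  0.0009]
joint_efforts [-3.00700e-01 -2.19190e+01 -2.06795e+01 -8.75000e-02 -3.73600e-01
 -1.90000e-03]
eef_pos [ 0.4995 -0.0233  0.0789]
tcp_rot [ 0.9943 -0.1064  0.0016 -0.0012]
contact_force [-0.426   0.1502 11.1834]
wrist_torque [ 0.1971  0.2493 -0.036 ]
opening 0.1288
bar top z 0.11444511460229123 underside 0.07244511460229122 bar front x 22.212470153447835
line y [[ 13.36938688   1.50854903 -35.49910845]]
178 266 290; 181 266 290; 184 266 294; 187 261 303; 190 256 309; 193 251 313; 196 247 316; 199 243 319; 202 241 322; 205 238 324; 208 237 325; 211 235 327; 214 234 328; 217 233 329; 220 233 330; 
disc in tool [1.19492303 1.71141427] resid [ 2.3  3.   0.7  1.5 -0.4 -0.1 -0.3 -0.7 -0.1 -0.9 -0.2 -0.7 -0.3 -0.6
 -0.3 -0.1  0.  -0.3  0.   0.2 -0.3 -0.1  0.   0.2 -0.   0.2  0.1  0.3
  0.2 -0.1]
```

```bash
cat > fit.py <<'E'
from h import *
from scipy.optimize import least_squares
# everything in nominal camera-fixed tool axes, so pose noise drops out
def fit(fn,plot=True):
    im,d,K,T=load(fn)
    C=-T[:3,:3].T@T[:3,3]
    def ray(u,v):
        u=np.array(u,float);v=np.array(v,float)
        return np.stack([(u-K[0,2])/K[0,0],(v-K[1,2])/K[1,1],np.ones_like(u)],-1)@T[:3,:3]
    def onplane(u,v,z):
        r=ray(u,v); return C+r*((z-C[2])/r[...,2])[...,None]
    P=cloud(d,K,T); g=cv2.cvtColor(im,cv2.COLOR_RGB2GRAY).astype(float)
    # tool yaw from camera x axis (horizontal dir = tool y)
    cx=T[0,:3]; ty=np.array([cx[0],cx[1]])/np.hypot(cx[0],cx[1]); tx=np.array([-ty[1],ty[0]])
    def tl(W): return np.stack([(W[...,:2]-C[:2])@tx,(W[...,:2]-C[:2])@ty],-1)*1000
    # disc edge: radial scan in image from approx centre (281,225) outward-up
    pts=[]
    for a in np.radians(np.arange(200,341,4)):
        if 262<np.degrees(a)<285: continue
        rr=np.arange(30,62,.25); uu=281+rr*np.cos(a); vv=228+rr*np.sin(a)
        pr=cv2.remap(g.astype(np.float32),uu.astype(np.float32)[None],vv.astype(np.float32)[None],cv2.INTER_LINEAR)[0]
        k=np.where((pr[:-4]<45)&(pr[4:]>60))[0]
        if len(k):
            i=k[0]+2; pts.append((uu[i],vv[i]))
    pts=np.array(pts); E=tl(onplane(pts[:,0],pts[:,1],.0515))
    f=least_squares(lambda q:np.hypot(E[:,0]-q[0],E[:,1]-q[1])-q[2],[-68,0,26.3],loss='soft_l1',f_scale=.3)
    f2=least_squares(lambda q:np.hypot(E[:,0]-q[0],E[:,1]-q[1])-26.6,[-68,0],loss='soft_l1',f_scale=.3)
    print(fn,'disc free',f.x.round(2),'r26.6',f2.x.round(2),'n',len(pts),'res',np.abs(f.fun).round(1))
    zt=np.median(P[245:270,279:284,2]); F=tl(P[222:231,276:287].reshape(-1,3)); 
    print('  bar top',round(zt,4),'front x',np.median(F[:,0]).round(2),'-> centre',np.median(F[:,0]).round(2)-20,' line y',tl(onplane([281.0],[260],zt))[0].round(2))
    # skirt edge?
    return f.x
if __name__=='__main__':
    for f in ['w15','w16','w17','w18']: fit(f)
E
python3 fit.py
```

```text
w15 disc free [-68.21  -2.14  25.97] r26.6 [-69.21  -2.21] n 27 res [ 0.2  0.2  0.1  0.1  0.1  0.2  0.2  0.1  0.2  0.2  0.1 15.2 15.7  0.1
  0.1  0.   0.1  0.   0.   0.   0.   0.1  0.1  0.   0.   0.1  0. ]
  bar top 0.1422 front x -47.3 -> centre -67.3  line y [-58.02  -0.12]
w16 disc free [-67.39   0.31  26.06] r26.6 [-68.23   0.37] n 25 res [0.1 0.  0.1 0.1 0.1 0.1 0.1 0.1 0.2 0.5 4.6 0.2 0.  0.1 0.1 0.1 0.2 0.
 0.1 0.1 0.2 0.1 0.1 0.1 0. ]
  bar top 0.1286 front x -46.65 -> centre -66.65  line y [-57.41  -0.15]
w17 disc free [-6.769e+01 -6.000e-02  2.605e+01] r26.6 [-6.847e+01 -1.000e-02] n 22 res [0.1 0.  0.1 0.  0.  0.1 0.1 0.6 0.  0.1 0.  0.1 0.1 0.  0.  0.1 0.1 0.1
 0.1 0.  0.1 0. ]
  bar top 0.1147 front x -46.57 -> centre -66.57  line y [-57.41  -0.13]
w18 disc free [-6.798e+01 -4.000e-02  2.616e+01] r26.6 [-6.86e+01  1.00e-02] n 24 res [0.1 0.1 0.2 0.  0.2 0.1 0.1 0.6 3.8 2.8 0.1 0.2 0.1 0.1 0.1 0.1 0.1 0.1
 0.  0.2 0.  0.  0.2 0.1]
  bar top 0.1144 front x -46.26 -> centre -66.25999999999999  line y [-57.12  -0.16]
```

The fits show the knob about 1 mm too far in +x, with y good. I'll lift clear, shift and re-measure.

Request:
servo_tool(
  increments="0 0 0 0 0 -0.8 0.5; 0 0 0 -0.1 0 -0.8 0.5; 0 0 0 -0.1 0 -0.8 0.5; 0 0 0 -0.1 0 -0.8 0.5",
)

```text
time: 15.58
eef_pos: [0.4957, -0.0225, 0.0836]
tcp_rot: [0.994, -0.106, -0.001, -0.002]
contact_force: [-0.4, -0.2, 0.2]
opening: 0.127
```

Run:
```python
from rel import *
from fit import fit
st(); shot('wrist','w19'); fit('w19')
```

```text
time 15.5833
qpos [-0.2516  0.0392  2.107   0.0031  0.9982  1.5307]
dq [-0.0016  0.0026 -0.0002  0.0006 -0.0006 -0.0011]
joint_efforts [-8.20000e-03 -2.75588e+01 -2.59776e+01  3.70000e-03  1.58000e-02
 -6.00000e-04]
eef_pos [ 0.4957 -0.0225  0.0836]
tcp_rot [ 0.9943 -0.1064 -0.0012 -0.0015]
contact_force [-0.3503 -0.2355  0.2438]
wrist_torque [-0.0308  0.024   0.012 ]
opening 0.1273
w19 disc free [-64.79  -0.14  26.04] r26.6 [-6.568e+01 -6.000e-02] n 22 res [0.1 0.  0.1 0.  0.  0.1 0.1 6.4 0.  0.1 0.2 0.1 0.1 0.1 0.1 0.  0.  0.
 0.1 0.1 0.1 0.1]
  bar top 0.1192 front x -46.99 -> centre -66.99000000000001  line y [-57.79  -0.16]
```

View pics/w19.png

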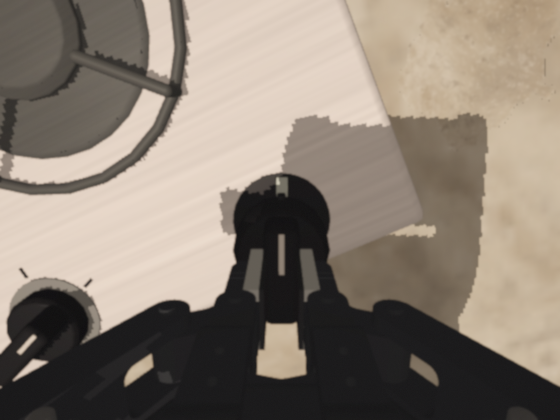

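Request:
servo_tool(
  increments="0 0 0 0 0 -0.2 0.5; 0 0 0 0.2 0 -0.2 0.5; 0 0 0 0.2 0 -0.2 0.5; 0 0 0 0.2 0 -0.2 0.5",
)

```text
time: 15.97
eef_pos: [0.4991, -0.0233, 0.0871]
tcp_rot: [0.994, -0.106, 0.0, -0.001]
contact_force: [-0.2, 1.0, -0.4]
opening: 0.131
```

Run:
```python
from rel import *
from fit import fit
st(); shot('wrist','w20'); fit('w20')
```

```text
time 15.9667
qpos [-0.2514  0.04    2.0989  0.0032  1.0027  1.5309]
dq [-0.0021 -0.002   0.0016 -0.0003  0.0032  0.0002]
joint_efforts [-6.10000e-03 -2.73149e+01 -2.57449e+01  5.30000e-03 -7.20000e-03
  1.00000e-04]
eef_pos [ 0.4991 -0.0233  0.0871]
tcp_rot [ 9.943e-01 -1.064e-01  2.000e-04 -1.300e-03]
contact_force [-0.1713  1.0262 -0.3821]
wrist_torque [-0.0095 -0.0387  0.0225]
opening 0.1311
w20 disc free [-67.92  -0.18  26.1 ] r26.6 [-68.69  -0.13] n 24 res [0.  0.1 0.  0.2 0.1 0.  0.1 0.2 0.6 3.1 0.1 0.2 0.1 0.1 0.1 0.  0.1 0.1
 0.1 0.  0.1 0.  0.  0.1]
  bar top 0.1226 front x -46.63 -> centre -66.63  line y [-57.44  -0.15]
```

Request:
servo_tool(
  increments="0 0 0 -0.1 0 0 0.5; 0 0 0 -0.1 0 0 0.5; 0 0 0 -0.1 0 0 0.5; 0 0 0 -0.1 0 0 0.5; 0 0 0 -0.1 0 0 0.5",
)

```text
time: 16.43
eef_pos: [0.4981, -0.023, 0.0872]
tcp_rot: [0.994, -0.106, 0.0, -0.001]
contact_force: [0.1, 0.1, -0.0]
opening: 0.128
```

Run:
```python
from rel import *
from fit import fit
st(); shot('wrist','w21'); fit('w21')
```

```text
time 16.4333
qpos [-0.2515  0.0372  2.1014  0.0032  1.0026  1.5308]
dq [ 0.0011  0.002  -0.0032  0.001   0.0004 -0.0009]
joint_efforts [ 1.80000e-03 -2.72331e+01 -2.57189e+01  5.50000e-03 -1.70000e-03
  0.00000e+00]
eef_pos [ 0.4981 -0.023   0.0872]
tcp_rot [ 9.943e-01 -1.064e-01  4.000e-04 -1.300e-03]
contact_force [ 0.1304  0.1398 -0.0315]
wrist_torque [-0.046  -0.0364  0.03  ]
opening 0.1285
w21 disc free [-66.65  -0.16  25.99] r26.6 [-67.59  -0.09] n 24 res [0.  0.  0.  0.1 0.1 0.1 0.1 0.  3.6 4.3 0.1 0.2 0.  0.1 0.  0.1 0.  0.2
 0.1 0.  0.  0.  0.1 0. ]
  bar top 0.1229 front x -46.62 -> centre -66.62  line y [-57.33  -0.15]
```

Aligned within 0.1 mm in x and y. Pushing down.

Request:
servo_tool(
  increments="0 0 0 0 0 0.3 0.5; 0 0 0 0 0 0.6 0.5; 0 0 0 0 0 0.9 0.5; 0 0 0 0 0 0.9 0.5",
)

```text
time: 16.82
eef_pos: [0.4988, -0.0232, 0.0791]
tcp_rot: [0.994, -0.106, 0.001, -0.001]
contact_force: [-1.3, 0.1, 7.2]
opening: 0.132
```

Run:
```python
from rel import *
from fit import fit
st(); shot('wrist','w22'); fit('w22')
```

```text
time 16.8167
qpos [-0.2514  0.0509  2.1045  0.0032  0.985   1.5308]
dq [ 0.0015 -0.0067 -0.0033  0.0008  0.0104  0.0015]
joint_efforts [-1.18400e-01 -2.38403e+01 -2.27227e+01  1.82000e-02 -5.04400e-01
 -5.00000e-04]
eef_pos [ 0.4988 -0.0232  0.0791]
tcp_rot [ 9.943e-01 -1.064e-01  8.000e-04 -1.200e-03]
contact_force [-1.259   0.0609  7.2047]
wrist_torque [ 0.1395  0.3988 -0.0314]
opening 0.1325
w22 disc free [-67.27  -0.17  26.04] r26.6 [-68.07  -0.12] n 22 res [0.1 0.  0.  0.1 0.  0.1 0.2 0.7 0.  0.2 0.  0.  0.1 0.  0.1 0.1 0.1 0.
 0.  0.  0.1 0. ]
  bar top 0.1147 front x -46.44 -> centre -66.44  line y [-57.27  -0.14]
```

Under load the arm drifts about 0.8 mm in +x. I'll ease the pressure and search towards -x, watching for the force to drop.

Request:
servo_tool(
  increments="0 0 0 0 0 -0.25 0.5; 0 0 0 -0.05 0 -0.25 0.5; 0 0 0 -0.08 0 -0.25 0.5; 0 0 0 -0.08 0 -0.25 0.5",
)

```text
time: 17.2
eef_pos: [0.4985, -0.0231, 0.0815]
tcp_rot: [0.994, -0.106, 0.002, -0.001]
contact_force: [0.4, 0.5, 3.8]
opening: 0.13
```

Run:
```python
from rel import *
from fit import fit
st(); shot('wrist','w23'); fit('w23')
```

```text
time 17.2
qpos [-0.2515  0.0451  2.1054  0.0033  0.9879  1.5307]
dq [-0.0008  0.0032  0.001   0.0005 -0.0012 -0.0016]
joint_efforts [ 3.67000e-02 -2.47300e+01 -2.25354e+01 -2.99000e-02  2.50100e-01
 -6.00000e-04]
eef_pos [ 0.4985 -0.0231  0.0815]
tcp_rot [ 0.9943 -0.1064  0.0018 -0.0011]
contact_force [0.4064 0.4604 3.7516]
wrist_torque [-0.0203 -0.158  -0.0493]
opening 0.1303
w23 disc free [-66.41  -0.18  25.94] r26.6 [-67.37  -0.12] n 22 res [0.  0.  0.  0.1 0.1 0.1 0.1 2.9 0.1 0.  0.  0.  0.1 0.1 0.  0.  0.  0.
 0.  0.1 0.1 0. ]
  bar top 0.1172 front x -46.23 -> centre -66.22999999999999  line y [-57.01  -0.15]
```

Request:
servo_tool(
  increments="0 0 0 -0.05 0 0.05 0.5; 0 0 0 -0.05 0.05 0.05 0.5; 0 0 0 0 0.07 0.05 0.5; 0 0 0 0.05 0.05 0.05 0.5; 0 0 0 0.07 0 0.05 0.5; 0 0 0 0.05 -0.05 0.05 0.5; 0 0 0 0 -0.07 0.05 0.5; 0 0 0 -0.05 -0.05 0.05 0.5; 0 0 0 -0.07 0 0.05 0.5; 0 0 0 0 0 0.05 0.5",
)

```text
time: 18.08
eef_pos: [0.4971, -0.0228, 0.0801]
tcp_rot: [0.994, -0.106, 0.0, -0.001]
contact_force: [-0.9, 0.9, -0.6]
opening: 0.129
```

Run:
```python
from rel import *
from fit import fit
st(); shot('wrist','w24'); fit('w24')
```

```text
time 18.0833
qpos [-0.2516  0.0462  2.1073  0.0033  0.9882  1.5307]
dq [ 0.0012  0.0204 -0.0238 -0.0009  0.0041  0.0022]
joint_efforts [-6.40000e-03 -2.74477e+01 -2.54141e+01  3.30000e-03 -2.60000e-02
 -4.90000e-03]
eef_pos [ 0.4971 -0.0228  0.0801]
tcp_rot [ 9.943e-01 -1.064e-01  2.000e-04 -1.300e-03]
contact_force [-0.8599  0.9288 -0.593 ]
wrist_torque [ 0.0093  0.0751 -0.0529]
opening 0.1293
w24 disc free [-65.5   -0.17  25.93] r26.6 [-66.52  -0.09] n 21 res [0.1 0.1 0.  0.  0.1 0.1 1.6 0.1 0.1 0.  0.1 0.  0.  0.1 0.1 0.  0.  0.1
 0.  0.  0. ]
  bar top 0.1158 front x -46.6 -> centre -66.6  line y [-57.37  -0.15]
```

View pics/w24.png

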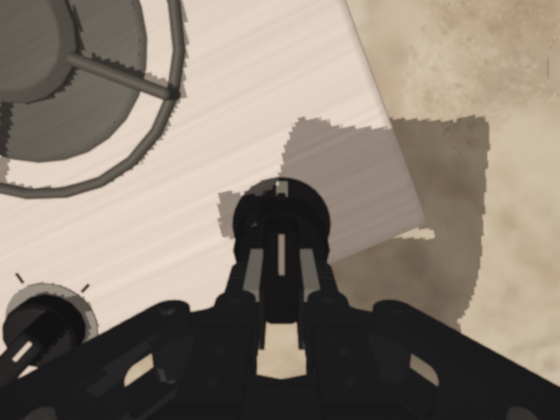

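The force dropped to zero although the knob is lower, so the shaft has entered the bore. Continuing down.

Request:
servo_tool(
  increments="0 0 0 0 0 0.3 0.5; 0 0 0 0 0 0.6 0.5; 0 0 0 0 0 0.9 0.5; 0 0 0 0 0 1.2 0.5; 0 0 0 0 0 1.2 0.5",
)

```text
time: 18.55
eef_pos: [0.4969, -0.0227, 0.0672]
tcp_rot: [0.994, -0.106, -0.0, -0.001]
contact_force: [-0.4, -0.2, 0.3]
opening: 0.128
```

Run:
```python
from rel import *
from fit import fit
st(); shot('wrist','w25'); fit('w25')
```

```text
time 18.55
qpos [-0.2515  0.0666  2.1136  0.0033  0.9621  1.5307]
dq [ 0.0025 -0.0075 -0.0115  0.0007  0.0067 -0.0014]
joint_efforts [-1.53000e-02 -2.78631e+01 -2.53228e+01  4.00000e-03 -2.93000e-02
 -0.00000e+00]
eef_pos [ 0.4969 -0.0227  0.0672]
tcp_rot [ 9.943e-01 -1.064e-01 -1.000e-04 -1.400e-03]
contact_force [-0.3646 -0.1741  0.2621]
wrist_torque [-0.0398  0.0149 -0.0554]
opening 0.1282
w25 disc free [-65.34  -0.15  25.89] r26.6 [-66.3  -0.1] n 18 res [0.1 0.1 0.1 0.1 0.  0.  0.  0.  0.  0.  0.  0.1 0.  0.  0.  0.  0.1 0. ]
  bar top 0.1029 front x -46.68 -> centre -66.68  line y [-57.47  -0.16]
```

Request:
servo_tool(
  increments="0 0 0 0 0 0.2 0.5; 0 0 0 0 0 0.4 0.5; 0 0 0 0 0 0.6 0.5; 0 0 0 0 0 0.6 0.5; 0 0 0 0 0 0.6 0.5",
)

```text
time: 19.02
eef_pos: [0.4973, -0.0228, 0.0625]
tcp_rot: [0.994, -0.106, 0.0, -0.001]
contact_force: [-3.7, 0.4, 3.3]
opening: 0.129
```

Run:
```python
from rel import *
from fit import fit
st(); shot('wrist','w26'); fit('w26')
```

```text
time 19.0167
qpos [-0.2513  0.0748  2.1151  0.0032  0.952   1.5307]
dq [ 0.0001 -0.0028  0.0014 -0.0009 -0.0032  0.0009]
joint_efforts [-2.0450e-01 -2.6043e+01 -2.4748e+01  7.5000e-02 -9.1990e-01 -6.0000e-04]
eef_pos [ 0.4973 -0.0228  0.0625]
tcp_rot [ 0.9943 -0.1063  0.     -0.0013]
contact_force [-3.6562  0.4419  3.3117]
wrist_torque [0.0891 0.6391 0.0257]
opening 0.1293
w26 disc free [-65.86  -0.07  26.09] r26.6 [-6.65e+01 -6.00e-02] n 19 res [0.  0.1 0.1 0.2 0.  0.1 0.1 0.  0.1 0.  0.1 0.  0.  0.1 0.  0.  0.1 0.
 0.1]
  bar top 0.098 front x -46.71 -> centre -66.71000000000001  line y [-57.53  -0.14]
```

Home: 3.3 N, with the spring preload starting. Continuing to press, with a small -x relief.

Request:
servo_tool(
  increments="0 0 0 -0.05 0 0.1 0.5; 0 0 0 -0.05 0 0.2 0.5; 0 0 0 -0.05 0 0.3 0.5; 0 0 0 -0.05 0 0.3 0.5; 0 0 0 -0.05 0 0.3 0.5",
)

```text
time: 19.48
eef_pos: [0.4972, -0.0228, 0.0598]
tcp_rot: [0.994, -0.106, 0.001, -0.001]
contact_force: [-4.8, 0.1, 6.9]
opening: 0.133
```

Run:
```python
from rel import *
from fit import fit
st(); shot('wrist','w27'); fit('w27')
```

```text
time 19.4833
qpos [-0.2514  0.0785  2.1171  0.0033  0.945   1.5306]
dq [-0.001  -0.0004  0.0014 -0.0001  0.0013 -0.0008]
joint_efforts [-2.32800e-01 -2.49608e+01 -2.36837e+01  6.93000e-02 -9.82500e-01
 -5.00000e-04]
eef_pos [ 0.4972 -0.0228  0.0598]
tcp_rot [ 9.943e-01 -1.063e-01  7.000e-04 -1.300e-03]
contact_force [-4.7809  0.0673  6.9099]
wrist_torque [0.1275 0.711  0.0386]
opening 0.133
w27 disc free [-65.62  -0.11  26.06] r26.6 [-66.28  -0.12] n 19 res [0.  0.  3.1 0.1 0.  0.1 0.  0.1 0.1 0.  0.  0.1 0.1 0.  0.1 0.  0.  0.
 0.1]
  bar top 0.0955 front x -46.52 -> centre -66.52000000000001  line y [-57.31  -0.15]
```

Request:
servo_tool(
  increments="0 0 0 -0.08 0 0.08 0.5; 0 0 0 -0.08 0 0.15 0.5; 0 0 0 -0.08 0 0.15 0.5; 0 0 0 -0.08 0 0.15 0.5",
)

```text
time: 19.87
eef_pos: [0.4973, -0.0228, 0.0593]
tcp_rot: [0.994, -0.106, 0.001, -0.001]
contact_force: [-3.8, 0.8, 10.0]
opening: 0.129
```

Run:
```python
from rel import *
from fit import fit
st(); shot('wrist','w28'); fit('w28')
```

```text
time 19.8667
qpos [-0.2514  0.0785  2.1184  0.0034  0.9421  1.5306]
dq [-0.0003  0.0004 -0.0007 -0.      0.0002 -0.0004]
joint_efforts [-2.79800e-01 -2.36243e+01 -2.25502e+01  5.85000e-02 -1.04220e+00
 -5.00000e-04]
eef_pos [ 0.4973 -0.0228  0.0593]
tcp_rot [ 0.9943 -0.1064  0.0015 -0.0012]
contact_force [-3.8376  0.7846 10.0262]
wrist_torque [0.149  0.7084 0.0166]
opening 0.1291
w28 disc free [-65.16  -0.12  25.92] r26.6 [-65.98  -0.12] n 18 res [0.1 0.  0.  4.4 0.  0.  0.1 0.1 0.1 0.1 0.1 0.1 0.  0.1 0.1 0.1 0.  0. ]
  bar top 0.0949 front x -46.24 -> centre -66.24000000000001  line y [-57.08  -0.14]
```

The force is 10 N and z hardly changed, with the underside at about 0.053, so the shaft is bottomed with the knob home and no slip in the grip. Last checks on the tap and the bystanders follow.

Run:
```python
from h import *
im,d,K,T=shot('side','s29'); im2,d2,K2,T2=shot('top','t29')
c=im[160:240,240:320];a=cv2.resize(c,None,fx=5,fy=5,interpolation=cv2.INTER_CUBIC)
b=cv2.resize(im2[120:250,130:450],None,fx=1.25,fy=1.25)
o=np.zeros((400,800,3),np.uint8);o[:,:400]=a;o[:b.shape[0],400:]=b[:400]
cv2.imwrite('pics/f29.png',o[:,:,::-1])
im0,_,_,_=load('top0'); 
diff=np.abs(im0.astype(int)-im2.astype(int)).sum(-1)
for n,(u,v,r) in dict(lemon=(381,148,14),spoon=(150,185,28),tap=(232,213,9)).items(): print(n,(diff[v-r:v+r,u-r:u+r]>90).sum())
# tap angle from wrist w28 
im,d,K,T=load('w28');P=cloud(d,K,T)
Q=P.reshape(-1,3);Q=Q[(np.hypot(Q[:,0]-.4675,Q[:,1]-.1218)<.03)&(Q[:,2]>.082)&(Q[:,2]<.092)]
print(len(Q));w,V=np.linalg.eigh(np.cov(Q[:,:2].T));print('tap axis',np.arctan2(V[1,1],V[0,1]), np.sqrt(w))
s=st()
```

```text
lemon 0
spoon 0
tap 33
345
tap axis -2.999865853337181 [0.00154251 0.00261222]
time 20.0167
qpos [-0.2515  0.0785  2.1184  0.0033  0.9421  1.5305]
dq [ 0.0002 -0.0007  0.      0.0001  0.0018  0.0012]
joint_efforts [-2.73900e-01 -2.36374e+01 -2.25479e+01  5.87000e-02 -1.03850e+00
 -5.00000e-04]
eef_pos [ 0.4973 -0.0228  0.0593]
tcp_rot [ 0.9943 -0.1064  0.0015 -0.0011]
contact_force [-3.3357  0.0999  9.563 ]
wrist_torque [0.2182 0.7129 0.0063]
opening 0.1295
```

View pics/f29.png

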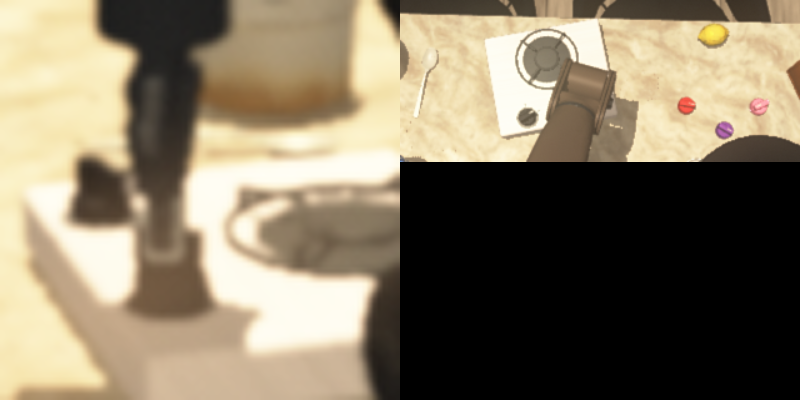

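View pics/w28.png

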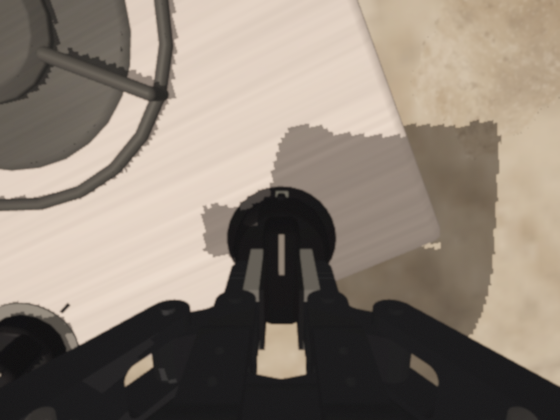

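View pics/s29.png

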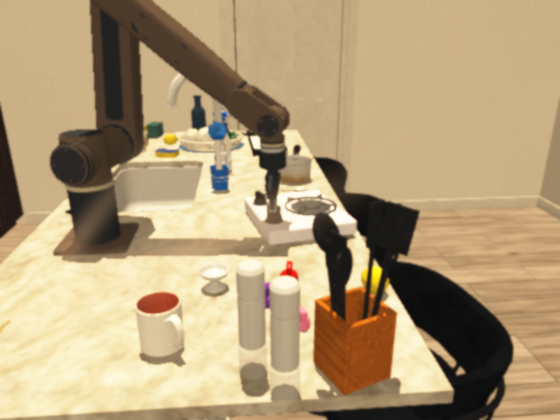

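The knob sits down on its disc, with the tab straddled by the nib at (281,193). In the top view the tap bar is still slanted (on). The lemon, spoon and dish haven't moved. Handing in.

```bash
python3 -c "
from plant import ctrl
print(ctrl.sign_off())"
```

```text
the job is handed in; nothing more can be done
None
```

The job is done and handed in at about 20 s of the 61 s allowed. The tap is on, the knob is home on the shaft and the gripper is still pressing it down.

**What I did**
- **Tap:** I turned it clockwise past its click. The bar measured 1.207 rad of turn after I let go, against 1.2 for fully on.
- **Knob:** I gripped the black knob, turned it to match the flat on the shaft, and fitted it. The first three pushes only rested on the shaft tip. A small search under light pressure got it in.
- **Pressing:** I pushed it home and on to the bottom of the spring's travel.

**Last checks**
- **Press depth:** the upward force was about 9.6–10 N and the knob's underside at about 0.053 m, which matches a bottomed shaft. The force rose from about 3 N to 7 N to 10 N over the last steps, as the spring should.
- **Grip:** the knob did not slip in the gripper; its height relative to the tool stayed the same from pick-up to the end.
- **Turn of the knob:** its nib lies over the shaft's tab in the last wrist picture.
- **Bystanders:** the lemon and spoon showed no change in the before-and-after top pictures. The dish looked unmoved in the side picture, by eye only.

**What disagreed or was less certain**
- **Fingertips:** they sit about 33 mm farther back from the reported tool point than the text says. My first attempt at the tap closed in the air above it, without touching anything. I used the measured offset after that.
- **Measured poses:** near contact the arm drifted about a millimetre, and a sideways force of 3–4 N remains on the shaft.
- **Tap at the end:** the last wrist picture cuts the tap off, so its angle reading there is worthless. That it is still on rests on the earlier measurement and how it looks in the top picture.

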